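# Load a batch of metal sections under the digital microscope

## Robot

A 6-joint arm with a two-finger parallel gripper is mounted at the origin on the work surface. World frame = base frame: x ahead of the robot, y to its left, z up, the work surface at z = 0. Lengths are in mm, angles in rad, forces in N, time in s.
With the tool pointing down it reaches from about 425 to 950 mm from the base axis. Payload 14.7 kg.
Tool frame: the origin (TCP) lies between the finger pads; the fingertips stand 8 mm ahead of it and the grasp point (between the pads) lies 11 mm behind it; z points along the fingers, y is the direction in which the jaws open and shut (so a half turn about z gives the same grasp; the last joint's range is limited). The gripper opens to 85 mm and grips with 20 to 120 N. Pads are 22 mm wide; open, the fingers measure 114 mm over their backs; the gripper's body (76 mm by 85 mm) begins 54 mm behind the grasp point. The pads swing forward as they close: fully open they stand 13 mm farther back than shut.
Start: joints at [1.243, 0.48, 1.596, -0, 1.065, -0.047], TCP at [180.107, 624.543, 239.297] pointing down, gripper open.
Joint ranges: [-2.75, 2.75], [-0.82, 2.05], [0.23, 2.67], [-1.56, 4.7], [0.09, 2.69], [-2.92, 2.92]. Speed limits (rad/s): [1.89, 1.89, 2.39, 3.01, 3.01, 3.01].

## Interface

Orientations are given as a rotation vector (axis times angle).
In Python, from cell import arm gives the robot as it stands. The module is installed in compiled form; this text tells all that it offers.
- The arm moves only by the shell command python3 -m jog 'ROWS' [FORCE]. ROWS is text: rows parted by semicolons, each of 5 numbers parted by spaces: the gripper's target within -1 to 1 (fully open at 1, half-way at 0, shut at -1), then the shift along the world's x, y, z in m, then the turn about the world's z in rad. A call has 1 to 8 rows; each row is the pose to reach, as a shift and turn from the pose measured when the call began; what a row does not reach only later rows make up. A row lasts 1/8 s, in which the tool goes at most 62.5 mm and 10.7 degrees, less where a joint would pass 70% of its speed; a pose out of reach is approached as far as the arm can. A call with a gripper value outside its range is refused whole. The fingers move at their own pace and stop on an object; FORCE is the grip in N (left out, the last holds). Time passes only in rows, so rows that repeat a pose let the fingers close. It gives the time, the measured TCP pose, the force and the opening at its end, in the units of the state.
- arm.get_state(): the state, without advancing time (a new reading comes with each control period).
- arm.capture(name): name is "scene" or "top" or "wrist"; returns the picture (480x640x3 uint8, red, green, blue); there is no depth.
- arm.camera_info(name): a dict with "fx", "fy", "cx", "cy" (pixels), "extrinsics" (4x4, takes a point from camera to world coordinates). Camera axes: x right, y down, z forward; pixel columns grow to the right and rows downward; lengths in mm; the calibration is good to about 2 mm. A picture is of the moment at which its call begins: read the wrist's pose just before it. camera_info takes no time and is no camera call; for the wrist camera it gives the pose at the moment of the call.
- arm.sign_off(): hands the job in, once; it reports no verdict.
Trained networks look in the newest picture that a camera, given by its name, has taken for a name from the list of things; names that differ only in an ending like _2 or _b are one class to them, and where a whole thing is asked for, a point or a joint stands for the part that bears it (a point fixed in the world has none). Each returns a list of dicts, best first, with "score" (0 to 1); they miss things now and then, are a little off and sometimes report something else, mostly with a low value. They report only what shows in the picture. A call takes as long as a camera call. They do not tell look-alikes from the thing itself.
- arm.spot_in(camera, name): "xy" ([column, row] in pixels, amid what is visible of it).
- arm.masks_of(camera, name): "region" (480x640 bool, what is visible of it) and "xy" ([column, row] in pixels, amid what is visible of it).
- arm.mark_of(camera, name): "xy" ([column, row] in pixels: a listed point, or the origin of a listed thing).
The state is a dict: "clock": time; "joint_pos": joint angles; "qd": joint speeds; "effort": joint torques, N m; "tool_pos": TCP position; "tool_rot": TCP orientation; "force": force on the tool from outside, world axes, zero at the start; "moment": the same for the moment, N m; "grip_width": opening from 0.0 (shut) to 1.0 (fully open).
Only numpy, scipy, OpenCV 4.12 (cv2) and the standard library are available. Lean on these libraries where they do the work, as an engineer would, in place of code of your own. Each camera call takes 0.05 s, during which the arm holds its last target.

## Task

Get this batch of resin-mounted metal sections photographed: free the clamp of the microscope's specimen carriage, draw the carriage all the way out from under the camera head and clamp it there for loading, tip the dust lid off its tray and lay the lid flat on the bench, right way up, then stand every mount from the bench in the tray with its polished face up. Then free the clamp, slide the carriage all the way back to its stop under the camera, turn the clamp tight again, and press the capture plunger fully down, leaving everything like that. Do not drag the carriage while it is clamped, do not knock the camera head, and leave the mouse, the loupe and the wooden case alone.

Things in the scene. Friction and masses are not known exactly. Their poses are not given: they have to be found in the camera images.
- station: Microscope station, fixed. Origin on the bench under the rail; y runs along the rail, x points away from the robot at yaw 0. Dark base plate 150 mm (x), y from -220 to +320 mm, 12 mm thick; aluminium rail 50 mm wide, top at 30 mm; at y = +275 mm a steel column 38 mm thick, 412 mm high, whose boom holds the camera head over y = +125 mm.
- camera_head: Camera head fixed to the station: black barrel up to 60 mm in diameter, vertical, over station x = 0, y = +125 mm. Origin on the bench below the lens. Lens end 142 mm above the bench, barrel top 360 mm; its boom runs towards station +y, 220 to 300 mm above the bench.
- carriage (a joint): Specimen carriage on the rail, m: 0 = against its stop, tray under the camera; 0.17 = drawn all the way out to station -y, for loading. Starts at 0. About 3 N slides it when the clamp is free; tight, it holds over 40 N. A black plate 116 mm wide (x), from +68 to -155 mm (y) of the tray's centre, its top 3 mm below the tray's floor.
- tray (a point): Centre of the floor of the carriage's shallow aluminium tray (46 mm above the bench); axes as the station's. Inside 104 mm (x) by 124 mm (y); walls 4 mm thick, 9 mm high above the floor. It moves with the carriage.
- clamp (a joint): Angle of the carriage's clamp knob, in rad: 0 = tight (end stop), grows counter-clockwise seen from above; end stop at 1.5. The clamp bites below about 0.55 and is free above 0.6. Turning takes up to 0.3 N m. It stays where it is left.
- clamp_grip (a point): On the clamp knob's vertical axis, 2 mm below the top of its bar, 125 mm from the tray's centre towards -y, 31 mm above the tray's floor. T-knob on the carriage: black hub 36 mm in diameter, 12 mm high (top 55 mm above bench), on it a metal bar 46 mm long, 12 thick, 24 high, lying along this point's x axis (station x at clamp 0). The carriage can be slid by holding it.
- lid: Loose white dust lid, 110 to 180 g, over the tray's rim at the start. Origin: centre of its underside (lower edge of skirt, 1 mm above the tray's floor when seated). 124 mm (x) by 144 mm (y), top 12 mm above the origin; skirt 8 mm deep, 3 mm thick, 3 mm play round the rim. At x = +45 mm a black grip ridge along y, 50 mm long, 10 thick, from 12 to 34 mm above the origin.
- mount0: A metallographic mount: black resin cylinder 30 mm in diameter, 25 mm high, about 45 g, with a polished steel section set in its top face. Origin at the centre of its underside, z up through the polished face. Three to five such mounts, all alike, stand on the bench.
- mount1: A metallographic mount: black resin cylinder 30 mm in diameter, 25 mm high, about 45 g, with a polished steel section set in its top face. Origin at the centre of its underside, z up through the polished face. Three to five such mounts, all alike, stand on the bench.
- mount2: A metallographic mount: black resin cylinder 30 mm in diameter, 25 mm high, about 45 g, with a polished steel section set in its top face. Origin at the centre of its underside, z up through the polished face. Three to five such mounts, all alike, stand on the bench.
- mount3: A metallographic mount: black resin cylinder 30 mm in diameter, 25 mm high, about 45 g, with a polished steel section set in its top face. Origin at the centre of its underside, z up through the polished face. Three to five such mounts, all alike, stand on the bench.
- mount4: A metallographic mount: black resin cylinder 30 mm in diameter, 25 mm high, about 45 g, with a polished steel section set in its top face. Origin at the centre of its underside, z up through the polished face. Three to five such mounts, all alike, stand on the bench.
- plunger (a joint): Travel of the capture trigger's plunger, in m: 0 = up, 0.010 = pressed down to its stop. Its spring pushes back with 2 N at the top and 6 N at the stop.
- plunger_top (a point): Centre of the top of the plunger's black mushroom head (40 mm in diameter), 64 mm above the bench when up. It stands on a grey box 76 by 76 mm, 30 mm high, fixed on the bench; the plunger moves straight down.
- mouse: Black computer mouse lying on the bench, about 62 mm across and 33 mm high, a bystander. Origin at the centre of its underside.
- loupe: Small black loupe standing on the bench, 36 mm in diameter, 42 mm high, a bystander. Origin at the centre of its underside.
- block_case: Flat wooden case 70 by 45 mm, 18 mm high, lying on the bench, a bystander. Origin at the centre of its underside.
Not all that is in view belongs to the job. What is meant by the lid is not purple, and is the larger of those in its own colour.

How it is judged:
By the outcome, as a careful person would: the job done as asked, in the order asked, and still so for the second after the job is handed in, with the robot touching nothing.
Of mount0, mount1, mount2, mount3, mount4 only 3 to 5 are there at a start; the rules pass over those that are not, and their reading is None.
At some moment in a run one of mount0, mount1, mount2, mount3, mount4 may be knocked a few centimetres aside while the robot is not near it.
It also fails if it takes over 210 s, if anything falls off the work surface, if the arm or the gripper's body presses on something with over 40 N, if the wrist force passes 120 N, or if a joint passes its speed limit or range.

## Working session

There is one attempt and no reset: what is moved stays moved. The work goes in short steps, Python scripts to look and compute and a shell command to move; the robot and the scene stay as the last step left them, time stands still between calls to the robot, and variables do not carry over. Pictures are saved under pics/ and viewed, and the job is handed in when it is done.

```bash
mkdir -p pics
cat > h.py <<'E'
import numpy as np, cv2
from cell import arm
def snap(cam,fn):
    im=arm.capture(cam); cv2.imwrite('pics/'+fn,im[:,:,::-1]); return im
def ray(cam,xy,z,info=None):
    i=info or arm.camera_info(cam); E=np.array(i['extrinsics'])
    d=E[:3,:3]@np.array([(xy[0]-i['cx'])/i['fx'],(xy[1]-i['cy'])/i['fy'],1.0]); o=E[:3,3]
    return (o+d*(z-o[2])/d[2])
def proj(cam,p,info=None):
    i=info or arm.camera_info(cam); E=np.array(i['extrinsics'])
    c=E[:3,:3].T@(np.array(p)-E[:3,3]); return np.array([i['cx']+i['fx']*c[0]/c[2],i['cy']+i['fy']*c[1]/c[2]])
E
python3 - <<'E'
from h import *
np.set_printoptions(precision=1,suppress=True)
s=arm.get_state(); print(s)
for c in ['scene','top','wrist']:
    snap(c,c+'0.png'); i=arm.camera_info(c); print(c,i['fx'],np.array(i['extrinsics']))
E
```

```text
{'clock': 0.0, 'joint_pos': array([ 1.2,  0.5,  1.6, -0. ,  1.1, -0. ]), 'qd': array([-0., -0., -0.,  0., -0.,  0.]), 'effort': array([  0. , -95.1, -43. ,   0. ,   0. ,   0. ]), 'tool_pos': array([180. , 624.2, 238.7]), 'tool_rot': array([-0.4, -3.1,  0. ]), 'force': array([-0.7,  0.2,  0.3]), 'moment': array([-0., -0., -0.]), 'grip_width': 1.0023811266957414}
scene 495.99376955384446 [[   0.8    0.3   -0.5 1101.2]
 [   0.6   -0.5    0.7 -905.9]
 [  -0.    -0.8   -0.6  796.1]
 [   0.     0.     0.     1. ]]
top 452.5248900613032 [[  -0.1   -1.     0.2  262.6]
 [  -1.     0.1   -0.   -27.7]
 [  -0.    -0.2   -1.  1142.7]
 [   0.     0.     0.     1. ]]
wrist 422.6652748753134 [[  0.3   0.9   0.3 109.4]
 [  1.   -0.3  -0.1 644.6]
 [ -0.    0.3  -1.  373.7]
 [  0.    0.    0.    1. ]]
```

View pics/scene0.png

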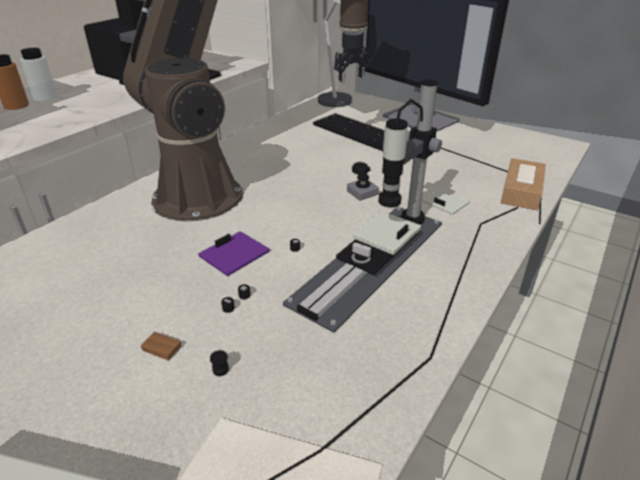

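View pics/top0.png

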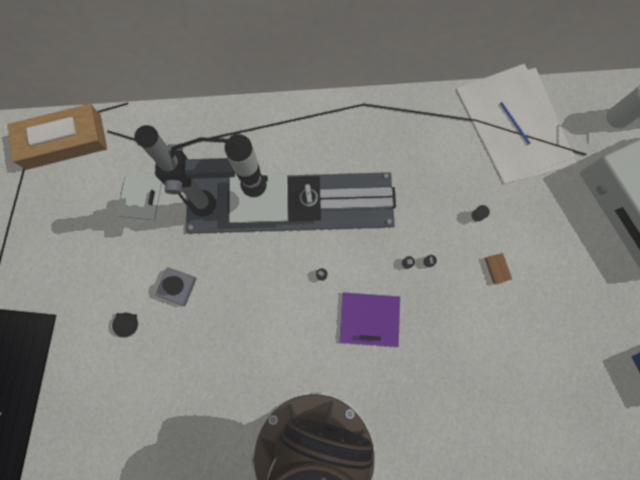

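View pics/wrist0.png

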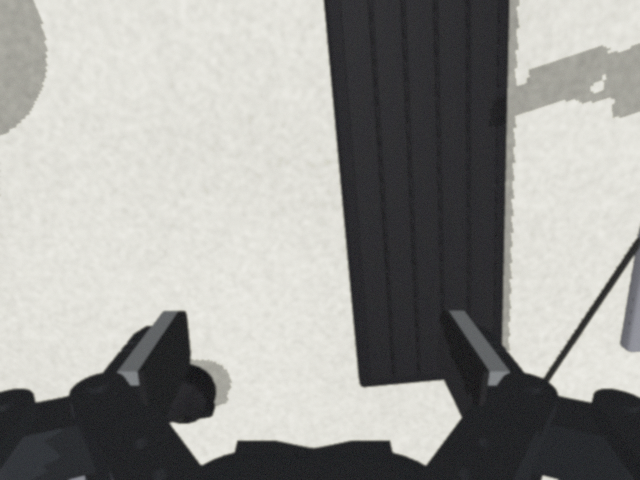

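Run:
```python
from h import *
np.set_printoptions(precision=1,suppress=True)
for c in ['scene','top']:
  for n,z in [('station',0),('camera_head',0),('tray',46),('clamp_grip',77),('lid',47),('mount0',0),('plunger_top',64),('mouse',0),('loupe',0),('block_case',0)]:
    for d in arm.mark_of(c,n)[:7]:
        print(c,n,round(d['score'],2),np.array(d['xy']),ray(c,d['xy'],z))
print(arm.get_state()['clock'])
```

```text
scene station 0.76 [361.2 267.4] [618.5 -20.2   0. ]
scene camera_head 0.23 [360.  268.7] [618.7 -26.6   0. ]
scene clamp_grip 0.53 [361.2 245.2] [620.1 -30.   77. ]
scene clamp_grip 0.45 [246.7 296.2] [ 512.5 -332.3   77. ]
scene lid 0.87 [384.  231.7] [618.8  94.4  47. ]
scene lid 0.81 [444.8 200.8] [688.7 338.7  47. ]
scene lid 0.73 [233.8 253.7] [ 354.7 -206.7   47. ]
scene mount0 0.72 [248.8 294.8] [ 450.2 -264.3    0. ]
scene mount0 0.63 [228.1 305. ] [ 434.1 -318.8    0. ]
scene mount0 0.51 [295.9 246.7] [425.5 -43.2   0. ]
scene plunger_top 0.6 [358.3 173.5] [406.1 313.9  64. ]
scene mouse 0.44 [358.  170.3] [332.2 440.4   0. ]
scene loupe 0.6 [223.6 371.1] [ 561.6 -467.2    0. ]
scene block_case 0.69 [161.9 348.1] [ 411.  -496.5    0. ]
top station 0.9 [308.4 203. ] [617.3 -29.1   0. ]
top station 0.4 [406.7 261.7] [ 442.4 -269.3    0. ]
top camera_head 0.78 [261.2 205.1] [620.6  95.1   0. ]
top tray 0.59 [318.9 275.4] [417.2 -41.9  46. ]
top tray 0.39 [494.8 272.9] [ 391.8 -471.1   46. ]
top clamp_grip 0.54 [306.6 193.5] [618.1 -26.3  77. ]
top lid 0.74 [373.6 320. ] [ 300.5 -164.2   47. ]
top lid 0.6 [143.7 194.6] [655.5 386.   47. ]
top mount0 0.7 [315.9 276.3] [422.  -34.7   0. ]
top mount0 0.63 [409.  266.3] [ 430.2 -273.8    0. ]
top mount0 0.59 [127.4 321.9] [342.4 441.5   0. ]
top mount0 0.53 [429.9 260. ] [ 442.5 -329.     0. ]
top plunger_top 0.67 [262.  206.8] [596.1  86.5  64. ]
top plunger_top 0.47 [171.4 285.4] [416.6 311.7  64. ]
top mouse 0.81 [127.7 323.8] [337.7 440.7   0. ]
top mouse 0.29 [260.7 205.7] [619.1  96.5   0. ]
top loupe 0.65 [475.6 215.6] [ 550.8 -463.2    0. ]
top loupe 0.41 [319.4 276. ] [422.1 -43.6   0. ]
top block_case 0.61 [495.  272.1] [ 399.2 -490.5    0. ]
top block_case 0.32 [259.6 205.7] [619.3  99.4   0. ]
1.15
```

Run:
```python
import cv2
a=cv2.imread('pics/top0.png'); 
cv2.imwrite('pics/z1.png',cv2.resize(a[110:350,100:500],(800,480),interpolation=cv2.INTER_CUBIC))
a=cv2.imread('pics/scene0.png'); 
cv2.imwrite('pics/z2.png',cv2.resize(a[140:380,180:480],(750,600),interpolation=cv2.INTER_CUBIC))
```

```text
(no output)
```

View pics/z1.png

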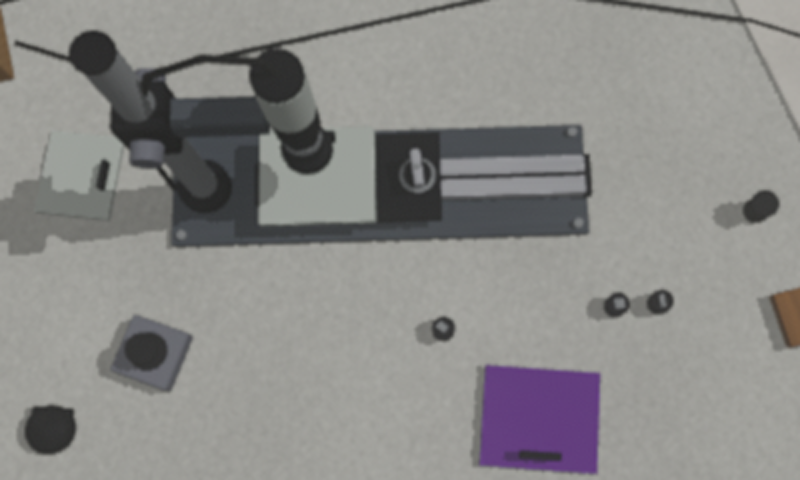

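View pics/z2.png

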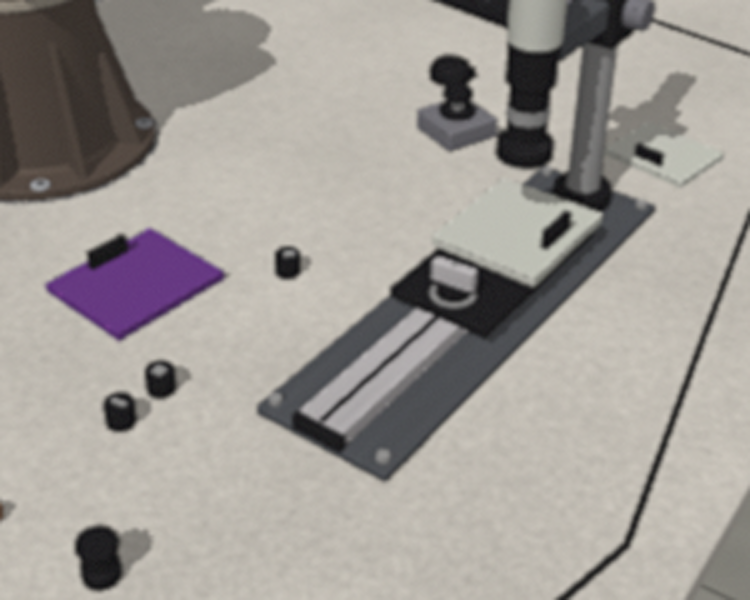

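Run:
```python
from h import *
np.set_printoptions(precision=1,suppress=True)
c=[ray('top',p,12) for p in [(394.5,227),(391.3,172.5),(185,233.5)]]
print(c); v=c[2]-c[0]; print(np.linalg.norm(v),np.degrees(np.arctan2(-v[0],v[1])))
s=[ray('scene',p,12) for p in [(180+258/2.5,140+410/2.5),(180+388/2.5,140+479/2.5),(180+656/2.5,140+209/2.5)]]
print(s); v=s[2]-s[1]; print(np.linalg.norm(v),np.degrees(np.arctan2(-v[0],v[1])))
```

```text
[array([ 532.9, -245.8,   12. ]), array([ 681.4, -253.6,   12. ]), array([555.3, 292.6,  12. ])]
538.8443831142481 -2.381734888932639
[array([ 546.7, -252.9,   12. ]), array([ 693.5, -257.9,   12. ]), array([714.5, 272.7,  12. ])]
530.9800624338427 -2.268482735327738
```

```bash
cat >> h.py <<'E'
from scipy.spatial.transform import Rotation as R
def st():
    s=arm.get_state(); M=R.from_rotvec(s['tool_rot']).as_matrix(); y=M[:,1]
    print('t %.2f pos %s yawY %.3f z %s j6 %.2f F %s M %s grip %.3f'%(s['clock'],np.round(s['tool_pos'],1),np.arctan2(y[1],y[0]),np.round(M[:,2],3),s['joint_pos'][5],np.round(s['force'],1),np.round(s['moment'],2),s['grip_width'])); return s
E
python3 -c "
from h import *; st()"
python3 -m jog '1 0.05 -0.04 0.02 0; 1 0.09 -0.09 0.02 0; 1 0.13 -0.14 0.02 0; 1 0.17 -0.19 0.02 0;1 0.2 -0.24 0.02 0;1 0.22 -0.29 0.02 0;1 0.24 -0.34 0.02 0;1 0.25 -0.40 0.02 0'
python3 -c "
from h import *; st()"
```

```text
t 1.15 pos [180.1 624.5 239.3] yawY 1.290 z [-0.  0. -1.] j6 -0.05 F [-0.9  0.2  0.6] M [-0.02 -0.   -0.01] grip 1.002
clock: 2.15
tool_pos: [431.1, 223.1, 259.5]
tool_rot: [0.439, 3.11, 0.001]
force: [1.9, 0.0, 0.1]
grip_width: 1.004
t 2.15 pos [431.1 223.1 259.5] yawY 1.290 z [ 0.001  0.    -1.   ] j6 -0.87 F [1.9 0.  0.1] M [ 0.01 -0.02 -0.01] grip 1.004
```

```bash
python3 -m jog '1 0 -0.06 0 0.1; 1 0.01 -0.12 0 0.2; 1 0.02 -0.18 0 0.24; 1 0.05 -0.23 0 0.24;1 0.09 -0.25 0 0.24;1 0.11 -0.25 0 0.24;1 0.11 -0.25 0 0.24'
python3 - <<'E'
from h import *
np.set_printoptions(precision=1,suppress=True)
st(); i=arm.camera_info('wrist'); snap('wrist','w1.png'); snap('scene','s1.png')
for n,z in [('clamp_grip',77),('lid',47),('tray',46)]:
    for d in arm.mark_of('wrist',n)[:7]:
        print(n,round(d['score'],2),np.array(d['xy']),ray('wrist',d['xy'],z,i))
E
```

```text
clock: 3.02
tool_pos: [542.0, -27.3, 259.2]
tool_rot: [0.065, 3.14, 0.001]
force: [-0.9, -0.2, -0.0]
grip_width: 0.998
t 3.02 pos [542.  -27.3 259.2] yawY 1.529 z [ 0.  0. -1.] j6 -1.64 F [-0.9 -0.2 -0. ] M [0. 0. 0.] grip 0.998
clamp_grip 0.84 [313.9 303.9] [621.5 -30.4  77. ]
lid 0.89 [455.6 292. ] [629.7  96.   47. ]
```

View pics/w1.png

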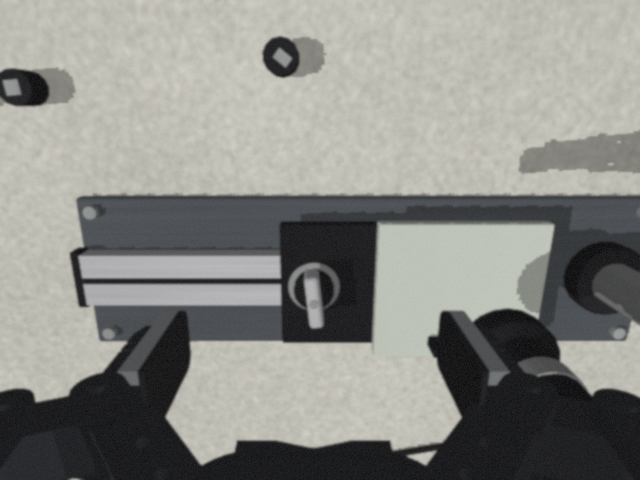

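Run:
```python
from h import *
np.set_printoptions(precision=1,suppress=True)
i=arm.camera_info('wrist')
for p,z in [((78,197),12),((98,340),12),((281,222),43),((282,343),43),((378,222),59),((554,222),59),((373,355),59)]: print(p,ray('wrist',p,z,i))
for n in ['clamp_grip','mount0']:
  for d in arm.masks_of('wrist',n):
    m=d['region'].astype(np.uint8); print(n,d['score'],cv2.minAreaRect(cv2.findNonZero(m)), d['xy'],ray('wrist',d['xy'],12,i))
```

```text
(78, 197) [ 534.8 -242.9   12. ]
(98, 340) [ 682.7 -252.5   12. ]
(281, 222) [558.  -55.3  43. ]
(282, 343) [675.4 -61.7  43. ]
(378, 222) [557.1  25.7  59. ]
(554, 222) [563.  169.9  59. ]
(373, 355) [681.6  21.6  59. ]
clamp_grip 0.95 ((317.6880798339844, 296.2063903808594), (56.55333709716797, 40.84031677246094), 61.69924545288086) [317.5, 291.6] [638.2 -26.6  12. ]
mount0 0.9 ((24.5, 86.5), (37.0, 49.0), 90.0) [21.9, 88.7] [ 439.6 -271.8   12. ]
mount0 0.56 ((281.25, 56.749996185302734), (39.59797668457031, 36.06244659423828), 45.0) [284.5, 58.2] [424.7 -46.2  12. ]
```

```bash
python3 -m jog '0 0.05 0 0 0; 0 0.077 -0.002 -0.04 0; 0 0.077 -0.002 -0.1 0; 0 0.077 -0.002 -0.15 0; 0 0.077 -0.002 -0.17 0;0 0.077 -0.002 -0.17 0'
python3 - <<'E'
from h import *
st(); i=arm.camera_info('wrist'); snap('wrist','w2.png'); snap('scene','s2.png')
E
```

```text
clock: 4.12
tool_pos: [616.4, -28.3, 88.3]
tool_rot: [-0.063, -3.139, -0.001]
force: [0.8, -0.9, 0.3]
grip_width: 0.504
t 4.12 pos [616.4 -28.3  88.3] yawY 1.531 z [-0.002  0.001 -1.   ] j6 -1.63 F [ 0.8 -0.9  0.3] M [-0.   -0.07 -0.06] grip 0.504
```

View pics/w2.png

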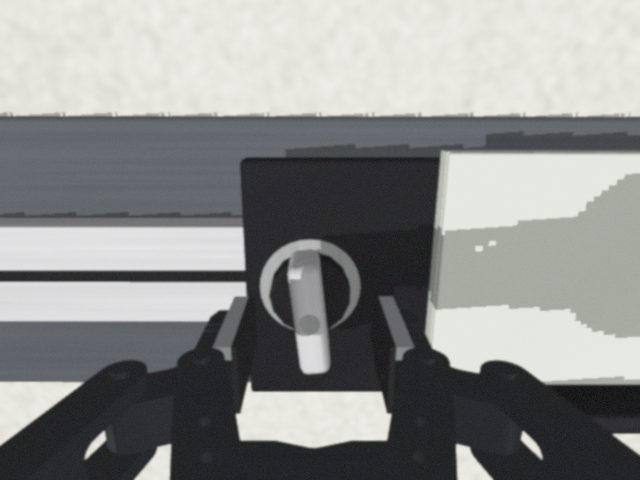

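View pics/s2.png

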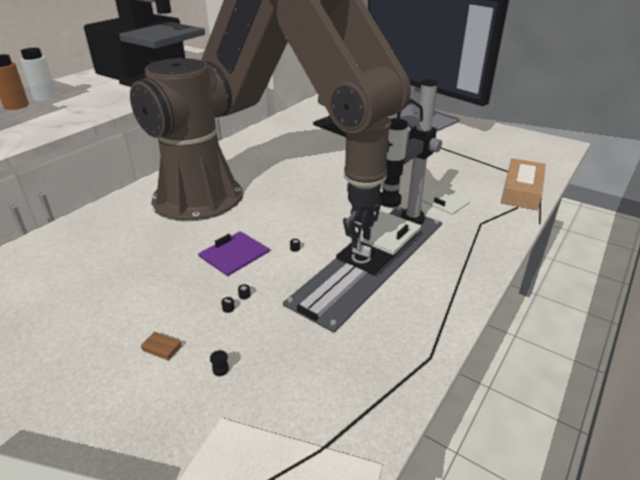

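```bash
python3 -m jog '0 0.002 -0.001 -0.01 0; 0 0.002 -0.001 -0.021 0; 0 0.002 -0.001 -0.021 0; -1 0.002 -0.001 -0.021 0;-1 0.002 -0.001 -0.021 0;-1 0.002 -0.001 -0.021 0;-1 0.002 -0.001 -0.021 0;-1 0.002 -0.001 -0.021 0' 60
python3 -c "
from h import *; st()"
```

```text
clock: 5.22
tool_pos: [619.5, -29.9, 70.0]
tool_rot: [0.063, 3.14, 0.0]
force: [-4.6, -4.4, 3.8]
grip_width: 0.122
t 5.22 pos [619.5 -29.9  70. ] yawY 1.531 z [ 0.001  0.    -1.   ] j6 -1.63 F [-4.6 -4.4  3.8] M [-0.85  0.79  0.07] grip 0.122
```

```bash
python3 -m jog '-1 0 0 0.001 0.15;-1 0 0 0.001 0.3;-1 0 0 0.001 0.45;-1 0 0 0.001 0.6;-1 0 0 0.001 0.75;-1 0 0 0.001 0.9;-1 0 0 0.001 1.03;-1 0 0 0.001 1.03' 60
python3 -c "
from h import *; st(); snap('wrist','w3.png')"
```

```text
clock: 6.22
tool_pos: [619.7, -30.5, 70.3]
tool_rot: [-1.495, 2.762, 0.0]
force: [5.3, -7.2, -20.0]
grip_width: 0.122
t 6.22 pos [619.7 -30.5  70.3] yawY 2.563 z [ 0.001  0.    -1.   ] j6 -2.66 F [  5.3  -7.2 -20. ] M [-1.17 -0.98  0.17] grip 0.122
```

View pics/w3.png

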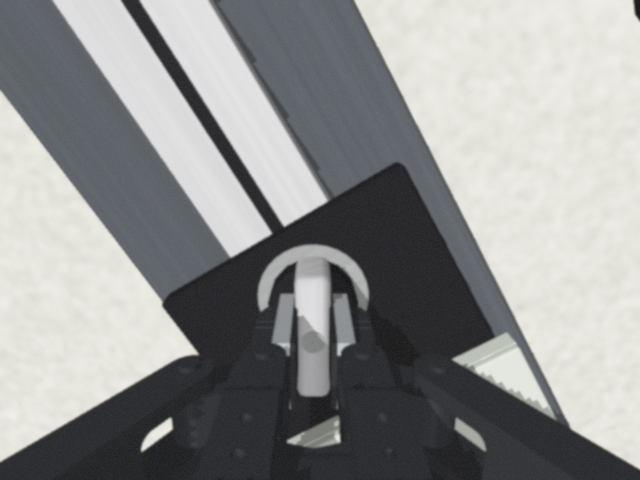

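```bash
python3 -m jog '-1 0 -0.005 -0.0005 0;-1 -0.001 -0.03 -0.0005 0;-1 -0.0025 -0.06 -0.0005 0;-1 -0.004 -0.09 -0.0005 0;-1 -0.005 -0.12 -0.0005 0;-1 -0.006 -0.145 -0.0005 0;-1 -0.007 -0.165 -0.0005 0;-1 -0.007 -0.170 -0.0005 0'
python3 -c "
from h import *; st(); snap('scene','s3.png')"
```

```text
clock: 7.28
tool_pos: [612.8, -200.9, 70.0]
tool_rot: [1.49, -2.765, 0.001]
force: [1.3, 16.4, 7.0]
grip_width: 0.12
t 7.28 pos [ 612.8 -200.9   70. ] yawY 2.559 z [ 0.    -0.001 -1.   ] j6 -2.92 F [ 1.3 16.4  7. ] M [ 3.06 -0.36  0.13] grip 0.120
```

View pics/s3.png

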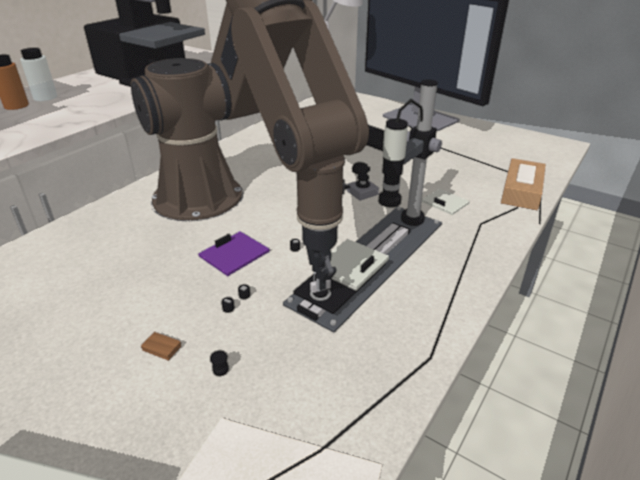

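```bash
python3 -m jog '-1 0 0 0 -0.15;-1 0 0 0 -0.3;-1 0 0 0 -0.45;-1 0 0 0 -0.6;-1 0 0 0 -0.75;-1 0 0 0 -0.9;-1 0 0 0 -1.04;-1 0 0 0 -1.06'
python3 -c "
from h import *; st()"
```

```text
clock: 8.32
tool_pos: [612.5, -199.7, 70.1]
tool_rot: [-0.111, -3.138, 0.0]
force: [-1.9, 3.5, 2.4]
grip_width: 0.126
t 8.32 pos [ 612.5 -199.7   70.1] yawY 1.500 z [-0.001 -0.    -1.   ] j6 -1.86 F [-1.9  3.5  2.4] M [0.59 0.39 0.64] grip 0.126
```

```bash
python3 -m jog '0 0 0 0 0.03; 0 0 0 0 0.03;0 0 0 0.03 0;0 0 0 0.08 0;0 0 0 0.13 -0.15;0 0 0.01 0.15 -0.3;0 0.01 0.02 0.15 -0.45;0 0.01 0.02 0.15 -0.6'
python3 -c "
from h import *; st()"
python3 -m jog '0 0.01 0.02 0 -0.15;0 0.02 0.03 0 -0.3;0 0.02 0.04 0 -0.45;0 0.02 0.05 0 -0.6;0 0.02 0.05 0 -0.75;0 0.02 0.05 0 -0.9;0 0.02 0.05 0 -0.94;0 0.02 0.05 0 -0.94'
python3 - <<'E'
from h import *
np.set_printoptions(precision=1,suppress=True)
st(); i=arm.camera_info('wrist'); snap('wrist','w4.png'); 
for n,z in [('clamp_grip',77),('lid',47)]:
    for d in arm.mark_of('wrist',n)[:7]:
        print(n,round(d['score'],2),np.array(d['xy']),ray('wrist',d['xy'],z,i))
for p in [(362,105),(475,120),(585,154)]: print(ray('top',p,3))
E
```

```text
clock: 9.32
tool_pos: [623.3, -179.2, 220.7]
tool_rot: [1.038, 2.965, 0.001]
force: [-0.2, -0.2, -0.8]
grip_width: 0.5
t 9.32 pos [ 623.3 -179.2  220.7] yawY 0.897 z [ 0.  0. -1.] j6 -1.22 F [-0.2 -0.2 -0.8] M [0.01 0.05 0.01] grip 0.500
clock: 10.32
tool_pos: [643.3, -129.2, 220.7]
tool_rot: [2.267, 2.174, 0.001]
force: [-0.2, -0.2, -0.4]
grip_width: 0.498
t 10.32 pos [ 643.3 -129.2  220.7] yawY -0.042 z [ 0. -0. -1.] j6 -0.20 F [-0.2 -0.2 -0.4] M [-0. -0. -0.] grip 0.498
clamp_grip 0.63 [276.9 318.6] [ 614.1 -201.    77. ]
lid 0.88 [273.  142.2] [617.2 -77.   47. ]
[ 886.8 -196.1    3. ]
[ 819.3 -500.3    3. ]
[ 698.9 -780.9    3. ]
```

View pics/w4.png

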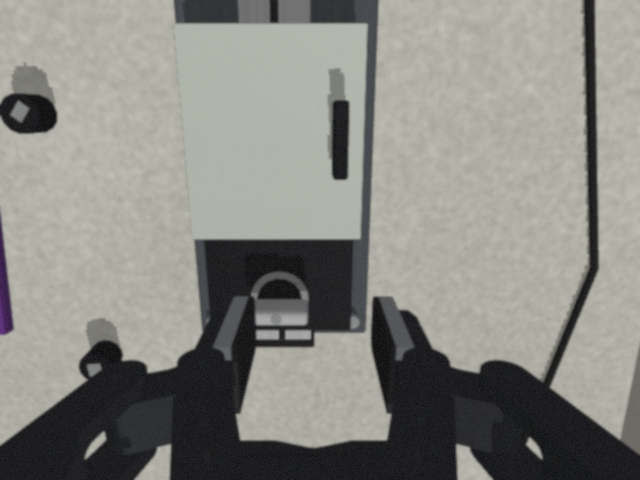

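Run:
```python
from h import *
np.set_printoptions(precision=1,suppress=True)
i=arm.camera_info('wrist')
for p,z in [((341,104),81),((341,176),81),((341,140),70)]: print(ray('wrist',p,z,i))
print(proj('wrist',(662.6,-76.7,70),i))
```

```text
[664.1 -53.3  81. ]
[663.  -97.9  81. ]
[664.3 -75.8  70. ]
[338.5 141.5]
```

Ridge at about (663.5, -76). Descend on it and grip.

```bash
python3 -m jog '0 0.02 0.053 0 0;0 0.020 0.053 -0.05 0;0 0.020 0.053 -0.1 0;0 0.020 0.053 -0.13 0;0 0.020 0.053 -0.15 0;0 0.020 0.053 -0.151 0;-1 0.020 0.053 -0.151 0;-1 0.020 0.053 -0.151 0' 60
python3 -c "
from h import *; st()"
python3 -m jog '-1 0 0 0 0;-1 0 0 0 0;-1 0 0 0 0'
python3 -c "
from h import *; st();snap('scene','s4.png')"
```

```text
clock: 11.48
tool_pos: [664.2, -76.4, 71.3]
tool_rot: [2.265, 2.173, 0.003]
force: [-5.5, 0.5, 10.4]
grip_width: 0.104
t 11.47 pos [664.2 -76.4  71.3] yawY -0.042 z [ 0.003 -0.001 -1.   ] j6 -0.12 F [-5.5  0.5 10.4] M [0.1  1.04 0.01] grip 0.104
clock: 11.85
tool_pos: [664.4, -76.4, 71.6]
tool_rot: [2.265, 2.173, 0.003]
force: [1.1, -0.4, 0.1]
grip_width: 0.099
t 11.85 pos [664.4 -76.4  71.6] yawY -0.041 z [ 0.003 -0.001 -1.   ] j6 -0.12 F [ 1.1 -0.4  0.1] M [ 0.02 -0.09 -0.02] grip 0.099
```

View pics/s4.png

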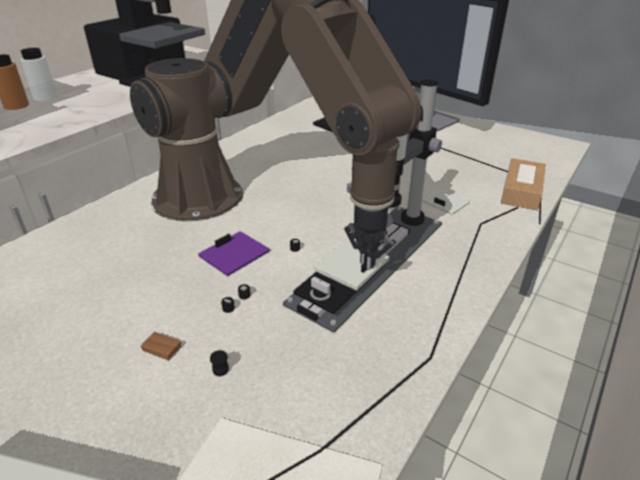

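```bash
python3 -m jog '-1 0 0 0.005 0;-1 0 0 0.012 0;-1 0 0 0.025 0;-1 0 0 0.05 0;-1 0 0 0.08 0;-1 0 0 0.11 0;-1 0 0 0.12 0;-1 0 0 0.12 0' 80
python3 -c "
from h import *; st();snap('scene','s5.png');snap('wrist','w5.png')"
```

```text
clock: 12.9
tool_pos: [664.6, -76.5, 192.0]
tool_rot: [2.265, 2.172, 0.004]
force: [-0.0, 0.3, -1.7]
grip_width: 0.092
t 12.90 pos [664.6 -76.5 192. ] yawY -0.042 z [ 0.004 -0.001 -1.   ] j6 -0.12 F [-0.   0.3 -1.7] M [-0.05 -0.09  0.07] grip 0.092
```

View pics/s5.png

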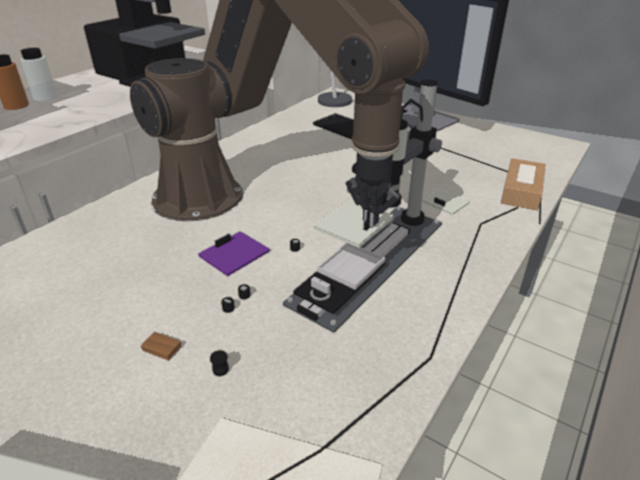

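View pics/w5.png

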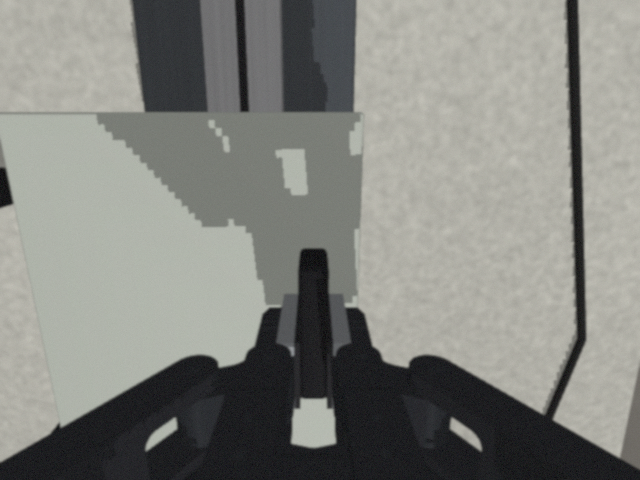

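```bash
python3 -m jog '-1 0.005 -0.03 0 0;-1 0.012 -0.08 0 0;-1 0.018 -0.13 0 0;-1 0.025 -0.18 0 0;-1 0.03 -0.23 0 0;-1 0.035 -0.27 0 0;-1 0.035 -0.275 -0.01 0;-1 0.035 -0.275 -0.03 0'
python3 -m jog '-1 0 0 -0.03 0;-1 0 0 -0.06 0;-1 0 0 -0.09 0;-1 0 0 -0.11 0;-1 0 0 -0.115 0;-1 0 0 -0.115 0'
python3 -c "
from h import *; st();snap('scene','s6.png')"
```

```text
clock: 14.0
tool_pos: [698.4, -351.2, 158.8]
tool_rot: [2.267, 2.174, 0.002]
force: [-0.2, 0.1, -1.5]
grip_width: 0.089
clock: 14.75
tool_pos: [698.7, -350.9, 44.0]
tool_rot: [2.267, 2.174, 0.002]
force: [-1.0, 0.5, -0.9]
grip_width: 0.093
t 14.75 pos [ 698.7 -350.9   44. ] yawY -0.042 z [ 0.001  0.    -1.   ] j6 -0.46 F [-1.   0.5 -0.9] M [-0.05 -0.08  0.02] grip 0.093
```

View pics/s6.png

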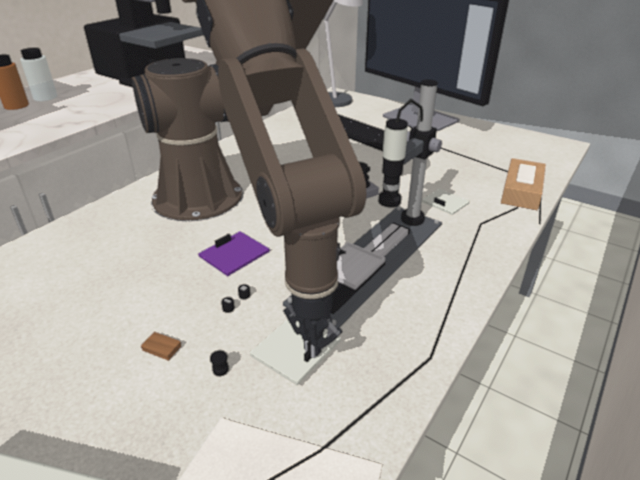

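```bash
python3 -m jog '-1 0 0 -0.008 0;-1 0 0 -0.015 0;-1 0 0 -0.019 0;-1 0 0 -0.0195 0;-1 0 0 -0.0195 0'
python3 -m jog '0 0 0 0 0;0 0 0 0 0;0 0 0 0 0;0 0 0 0.02 0;0 0 0 0.07 0;0 0 0 0.13 0;0 -0.03 0 0.19 0;0 -0.07 0.0 0.2 0'
python3 -c "
from h import *; st();snap('scene','s7.png');snap('wrist','w7.png');snap('top','t7.png')"
```

```text
clock: 15.42
tool_pos: [699.0, -351.3, 25.2]
tool_rot: [2.266, 2.173, 0.002]
force: [0.5, 0.7, -1.2]
grip_width: 0.092
clock: 16.42
tool_pos: [630.7, -352.2, 231.3]
tool_rot: [2.26, 2.169, 0.006]
force: [-0.9, -1.1, -0.6]
grip_width: 0.499
t 16.43 pos [ 630.7 -352.2  231.3] yawY -0.041 z [ 0.009 -0.005 -1.   ] j6 -0.51 F [-0.9 -1.1 -0.6] M [-0.03  0.06  0.04] grip 0.499
```

View pics/s7.png

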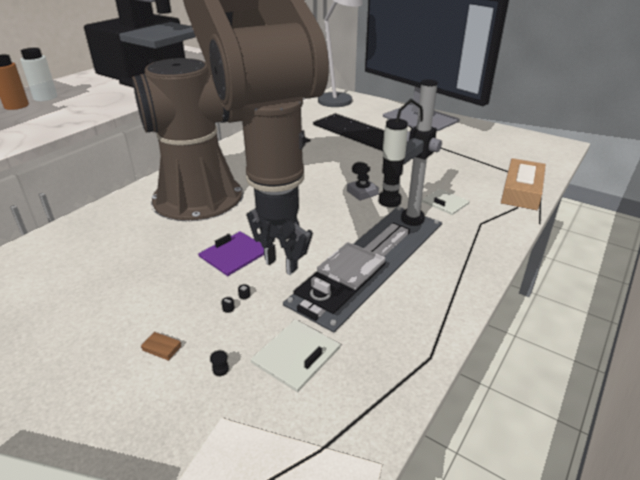

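View pics/w7.png

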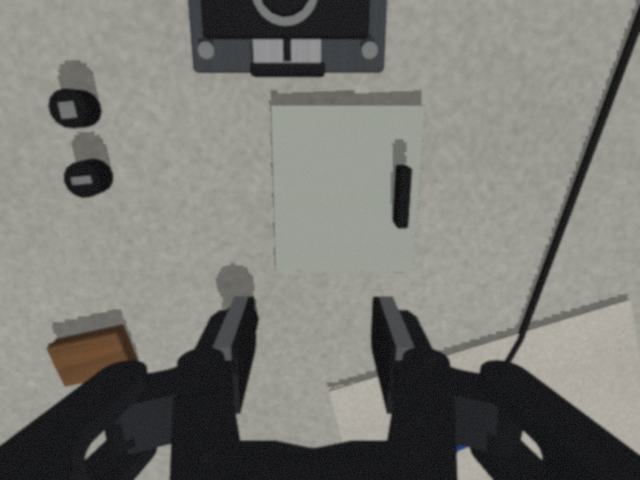

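View pics/t7.png

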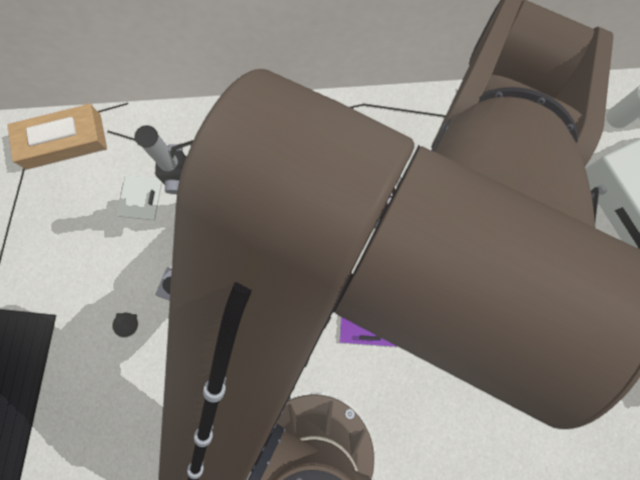

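```bash
cat > m.py <<'E'
from h import *
np.set_printoptions(precision=1,suppress=True)
import sys
def mounts(cam):
    i=arm.camera_info(cam); st(); snap(cam,sys.argv[1]+'.png')
    for d in arm.mark_of(cam,'mount0'): print('mark',round(d['score'],2),np.round(d['xy']),ray(cam,d['xy'],0,i))
    for d in arm.masks_of(cam,'mount0'):
        m=d['region'].astype(np.uint8)
        print('mask',round(d['score'],2),np.round(d['xy']),m.sum(),ray(cam,d['xy'],12,i))
mounts('wrist')
E
python3 -m jog '0 -0.06 0 0 0;0 -0.12 0 0 0;0 -0.16 0.00 0 0;0 -0.18 0.00 0 0;0 -0.18 0.00 0 0'
python3 m.py w8
```

```text
clock: 17.2
tool_pos: [448.2, -352.2, 229.1]
tool_rot: [2.266, 2.168, 0.004]
force: [0.1, 0.2, -0.1]
grip_width: 0.498
t 17.20 pos [ 448.2 -352.2  229.1] yawY -0.044 z [ 0. -0. -1.] j6 -0.68 F [ 0.1  0.2 -0.1] M [ 0. -0.  0.] grip 0.498
mark 0.89 [301. 163.] [ 440.8 -322.5    0. ]
mark 0.6 [299. 101.] [ 441.5 -271.9    0. ]
mask 0.62 [301. 169.] 1171 [ 440.7 -326.2   12. ]
mask 0.59 [296.  98.] 1196 [ 439.8 -270.4   12. ]
```

View pics/w8.png

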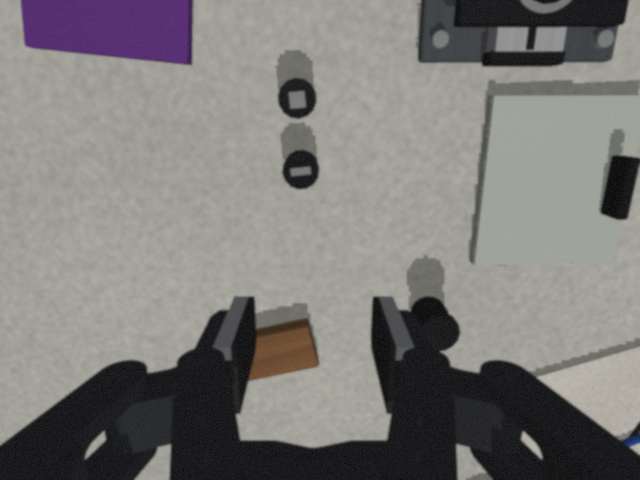

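```bash
python3 -m jog '0.4 -0.008 0.027 -0.05 0;0.4 -0.008 0.027 -0.11 0;0.4 -0.008 0.027 -0.16 0;0.4 -0.008 0.027 -0.2 0;0.4 -0.008 0.027 -0.215 0;0.4 -0.008 0.027 -0.215 0;-1 -0.008 0.027 -0.215 0;-1 -0.008 0.027 -0.215 0' 40
python3 -m jog '-1 0 0 0 0;-1 0 0 0 0;-1 0 0 0 0'
python3 -m jog '-1 0 0 0.02 0;-1 0 0 0.06 0;-1 0 0 0.11 0;-1 0 0 0.15 0;-1 0 0 0.15 0'
python3 m.py w9
```

```text
clock: 18.35
tool_pos: [442.5, -325.8, 15.3]
tool_rot: [2.262, 2.168, 0.004]
force: [-1.7, 2.6, 12.6]
grip_width: 0.335
clock: 18.73
tool_pos: [442.6, -326.0, 15.6]
tool_rot: [2.262, 2.168, 0.004]
force: [0.2, 0.9, -0.9]
grip_width: 0.331
clock: 19.35
tool_pos: [443.9, -327.1, 168.6]
tool_rot: [2.258, 2.164, 0.005]
force: [0.6, -0.3, -0.9]
grip_width: 0.33
t 19.35 pos [ 443.9 -327.1  168.6] yawY -0.043 z [ 0. -0. -1.] j6 -0.65 F [ 0.6 -0.3 -0.9] M [0. 0. 0.] grip 0.330
mark 0.83 [311. 307.] [ 440.9 -404.4    0. ]
mark 0.68 [301. 134.] [ 440.2 -270.7    0. ]
mark 0.28 [444. 370.] [ 549.9 -468.    -0. ]
mask 0.91 [299. 136.] 1732 [ 439.2 -271.2   12. ]
mask 0.79 [314. 325.] 7383 [ 443.1 -413.4   12. ]
```

View pics/w9.png

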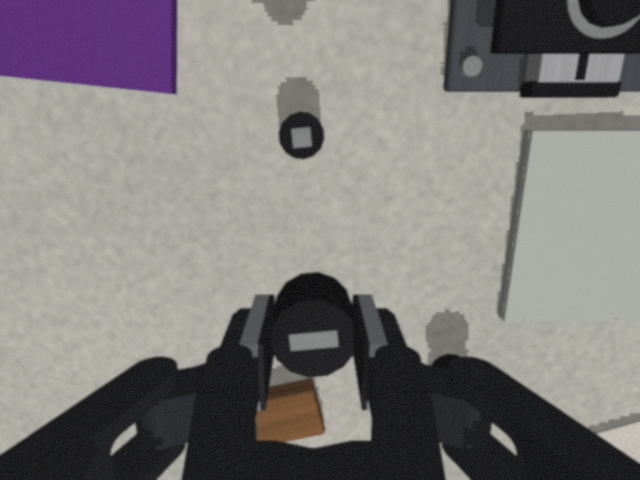

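```bash
python3 -m jog '-1 0.03 0.05 0 0;-1 0.06 0.1 0 0;-1 0.09 0.15 0 0;-1 0.12 0.2 0 0;-1 0.15 0.25 0 0;-1 0.175 0.29 0 0;-1 0.175 0.292 0 0;-1 0.175 0.292 -0.03 0'
python3 -m jog '-1 0 0 -0.03 0;-1 0 0 -0.05 0;-1 0 0 -0.05 0'
python3 -c "
from h import *; st();snap('wrist','w10.png')
i=arm.camera_info('wrist')
for x in (-52,52):
  for y in (-62,62): print(proj('wrist',(617.6+x+.041*y,-75+y-.041*x,46),i))"
```

```text
clock: 20.5
tool_pos: [617.7, -33.3, 134.7]
tool_rot: [2.261, 2.169, 0.005]
force: [0.2, -0.3, -0.7]
grip_width: 0.334
clock: 20.88
tool_pos: [615.5, -33.8, 82.2]
tool_rot: [2.264, 2.171, 0.0]
force: [-0.1, 0.3, -0.4]
grip_width: 0.331
t 20.88 pos [615.5 -33.8  82.2] yawY -0.042 z [ 0.004 -0.004 -1.   ] j6 -0.06 F [-0.1  0.3 -0.4] M [-0.01 -0.06 -0.04] grip 0.331
[216.43045903 469.97054474]
[196.32457516 238.48386355]
[419.42780356 468.77123995]
[440.40563908 237.67795923]
```

View pics/w10.png

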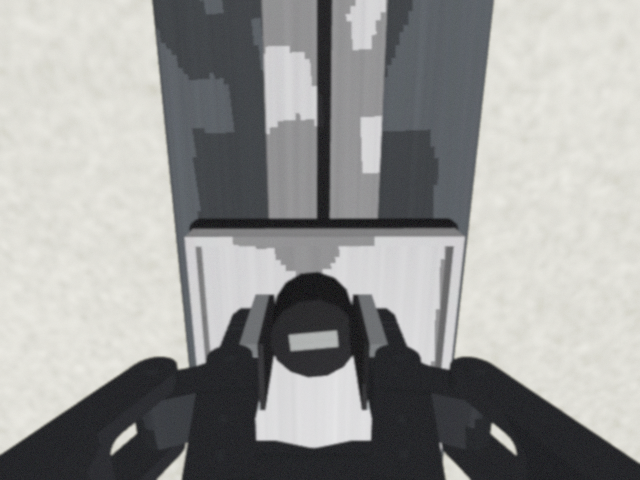

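```bash
python3 -m jog '-1 0.002 -0.001 -0.01 0;-1 0.002 -0.001 -0.018 0;-1 0.002 -0.001 -0.0205 0;-1 0.002 -0.001 -0.0205 0'
python3 -c "
from h import *; st()"
python3 -m jog '0.1 0 0 0 0;0.1 0 0 0 0;0.1 0 0 0 0;0.1 0 0 0.02 0;0.1 0 0 0.06 0;0.1 0 0 0.11 0;0.1 0 0 0.14 0;0.1 0 0 0.15 0'
python3 -c "
from h import *; st();snap('wrist','w11.png');print(ray('scene',(295,246),12))"
```

```text
clock: 21.42
tool_pos: [618.4, -34.8, 63.0]
tool_rot: [2.263, 2.17, 0.002]
force: [-0.3, -0.3, -0.6]
grip_width: 0.334
t 21.43 pos [618.4 -34.8  63. ] yawY -0.042 z [ 0.006 -0.004 -1.   ] j6 -0.06 F [-0.3 -0.3 -0.6] M [0.03 0.   0.04] grip 0.334
clock: 22.42
tool_pos: [619.3, -34.8, 215.1]
tool_rot: [2.261, 2.168, 0.005]
force: [0.5, -0.7, 0.6]
grip_width: 0.55
t 22.43 pos [619.3 -34.8 215.1] yawY -0.042 z [ 0.009 -0.004 -1.   ] j6 -0.06 F [ 0.5 -0.7  0.6] M [-0.01 -0.03  0.02] grip 0.550
[431.77230664 -54.97903823  12.        ]
```

View pics/w11.png

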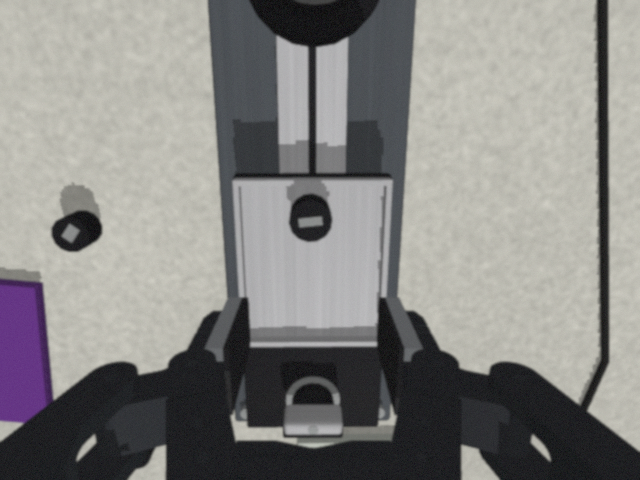

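```bash
python3 -m jog '0.4 -0.03 -0.05 0 0;0.4 -0.07 -0.1 0 0;0.4 -0.11 -0.15 0 0;0.4 -0.15 -0.20 0 0;0.4 -0.178 -0.26 0 0;0.4 -0.178 -0.29 0 0;0.4 -0.178 -0.29 0 0'
python3 m.py w12
```

```text
clock: 23.35
tool_pos: [440.2, -327.0, 213.9]
tool_rot: [2.265, 2.166, 0.004]
force: [-0.0, 0.8, 0.1]
grip_width: 0.701
t 23.35 pos [ 440.2 -327.   213.9] yawY -0.045 z [ 0. -0. -1.] j6 -0.65 F [-0.   0.8  0.1] M [ 0.  0. -0.] grip 0.701
mark 0.96 [307. 134.] [ 439.3 -272.5    0. ]
mask 0.69 [306. 134.] 1263 [ 439.1 -271.9   12. ]
```

View pics/w12.png

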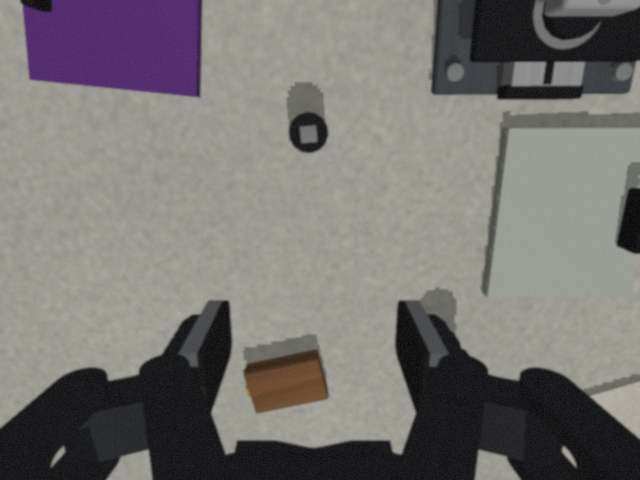

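```bash
python3 -m jog '0.4 -0.001 0.0545 0 0;0.4 -0.001 0.0545 -0.06 0;0.4 -0.001 0.0545 -0.12 0;0.4 -0.001 0.0545 -0.17 0;0.4 -0.001 0.0545 -0.195 0;0.4 -0.001 0.0545 -0.2 0;0.4 -0.001 0.0545 -0.2 0;-1 -0.001 0.0545 -0.2 0' 40
python3 -m jog '-1 0 0 0 0;-1 0 0 0 0;-1 0 0 0 0;-1 0 0 0 0'
python3 -m jog '-1 0 0 0.02 0;-1 0 0 0.06 0;-1 0 0 0.11 0;-1 0 0 0.15 0;-1 0.02 0.02 0.15 0'
python3 m.py w13
```

```text
clock: 24.5
tool_pos: [440.6, -269.6, 15.4]
tool_rot: [2.261, 2.169, 0.005]
force: [-0.2, 0.5, 0.4]
grip_width: 0.499
clock: 25.0
tool_pos: [441.1, -270.0, 16.2]
tool_rot: [2.26, 2.168, 0.006]
force: [-0.1, 1.9, 11.8]
grip_width: 0.329
clock: 25.62
tool_pos: [462.2, -251.6, 169.7]
tool_rot: [2.258, 2.162, 0.008]
force: [0.9, -0.7, -1.4]
grip_width: 0.333
t 25.62 pos [ 462.2 -251.6  169.7] yawY -0.044 z [ 0. -0. -1.] j6 -0.51 F [ 0.9 -0.7 -1.4] M [ 0. -0.  0.] grip 0.333
mark 0.59 [311. 306.] [ 460.1 -328.2    0. ]
mask 0.9 [313. 326.] 7242 [ 460.6 -339.7   12. ]
mask 0.42 [565. 315.] 24936 [ 656.2 -340.1   12. ]
```

View pics/w13.png

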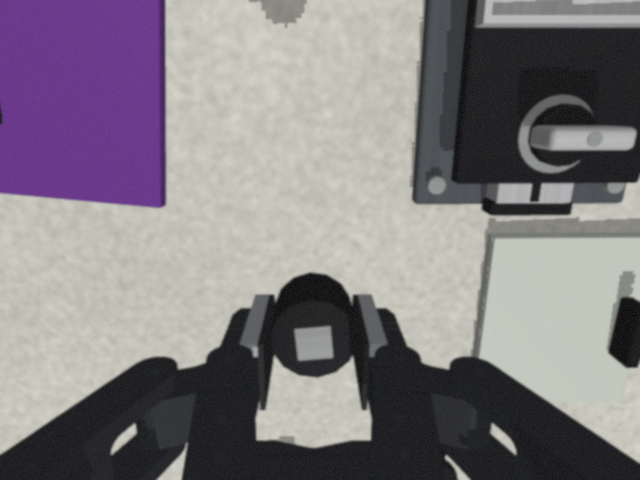

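```bash
python3 -m jog '-1 0.03 0.04 0 0;-1 0.07 0.08 0 0;-1 0.11 0.12 0 0;-1 0.15 0.17 0 0;-1 0.156 0.1765 0 0;-1 0.156 0.1765 -0.03 0;-1 0.156 0.1765 -0.07 0;-1 0.156 0.1765 -0.09 0'
python3 -c "
from h import *; st()"
```

```text
clock: 26.78
tool_pos: [615.6, -73.8, 74.4]
tool_rot: [2.26, 2.17, 0.003]
force: [-0.2, -0.2, -0.7]
grip_width: 0.33
t 26.77 pos [615.6 -73.8  74.4] yawY -0.041 z [ 0.007 -0.005 -1.   ] j6 -0.12 F [-0.2 -0.2 -0.7] M [-0.01 -0.01  0.03] grip 0.330
```

```bash
python3 -m jog '-1 0 -0.001 -0.008 0;-1 0 -0.001 -0.0125 0;-1 0 -0.001 -0.0125 0;-1 0 -0.001 -0.0125 0'
python3 -m jog '0.1 0 0 0 0;0.1 0 0 0 0;0.1 0 0 0 0;0.1 0 0 0.02 0;0.1 0 0 0.06 0;0.1 0 0 0.11 0;0.1 -0.02 0 0.14 0;0.1 -0.06 0 0.15 0'
python3 m.py w14
```

```text
clock: 27.28
tool_pos: [616.0, -75.2, 62.6]
tool_rot: [2.26, 2.169, 0.004]
force: [0.1, -0.8, -1.0]
grip_width: 0.333
clock: 28.28
tool_pos: [557.2, -75.3, 214.6]
tool_rot: [2.257, 2.167, 0.008]
force: [-0.6, 0.5, -0.9]
grip_width: 0.55
t 28.27 pos [557.2 -75.3 214.6] yawY -0.041 z [ 0. -0. -1.] j6 -0.14 F [-0.6  0.5 -0.9] M [0.1 0.  0. ] grip 0.550
mark 0.91 [414. 142.] [643.9 -31.7   0. ]
mark 0.79 [150. 180.] [426.2 -53.3   0. ]
mark 0.75 [390. 211.] [625.  -88.4   0. ]
mask 0.92 [394. 215.] 1775 [625.7 -88.6  12. ]
mask 0.86 [419. 144.] 1918 [644.9 -32.1  12. ]
mask 0.77 [143. 180.] 1570 [425.  -51.3  12. ]
```

View pics/w14.png

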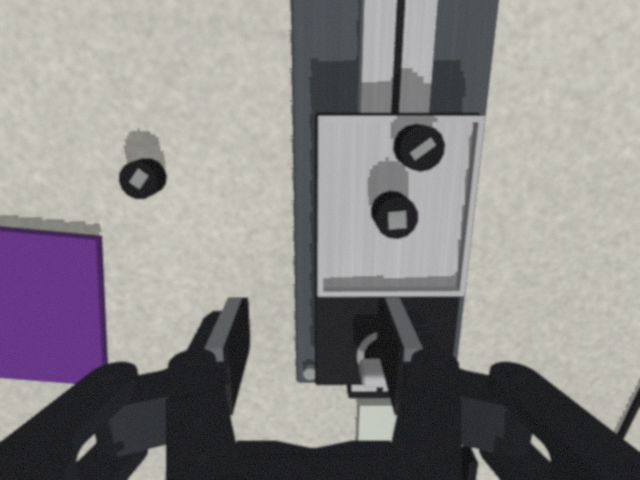

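```bash
python3 -m jog '0.4 -0.05 -0.02 0 0;0.4 -0.1 -0.04 0 0;0.4 -0.125 -0.04 -0.02 0;0.4 -0.125 -0.04 -0.06 0;0.4 -0.125 -0.04 -0.07 0;0.4 -0.125 -0.04 -0.07 0'
python3 m.py w15
```

```text
clock: 29.18
tool_pos: [430.1, -115.1, 143.3]
tool_rot: [2.26, 2.169, 0.004]
force: [0.2, -0.3, 0.1]
grip_width: 0.7
t 29.18 pos [ 430.1 -115.1  143.3] yawY -0.041 z [ 0. -0. -1.] j6 -0.28 F [ 0.2 -0.3  0.1] M [ 0. -0.  0.] grip 0.700
mark 0.71 [302. 123.] [426.9 -50.1   0. ]
mask 0.91 [632. 164.] 604 [633.2 -83.   12. ]
mask 0.59 [302. 124.] 2049 [427.1 -50.5  12. ]
```

View pics/w15.png

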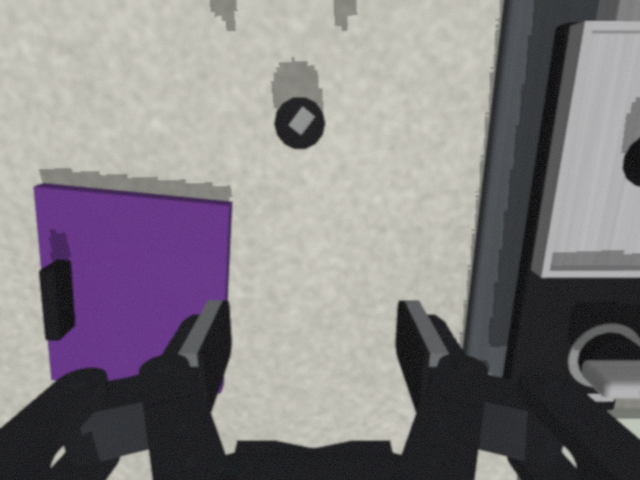

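Mount at (427,-50.5), reachable (r≈430). Shift (-0.003, 0.0645, -0.128).

```bash
python3 -m jog '0.4 -0.003 0.03 0 0;0.4 -0.003 0.0645 0 0;0.4 -0.003 0.0645 -0.05 0;0.4 -0.003 0.0645 -0.09 0;0.4 -0.003 0.0645 -0.12 0;0.4 -0.003 0.0645 -0.128 0;0.4 -0.003 0.0645 -0.128 0'
python3 -c "
from h import *; st(); snap('wrist','w16.png')"
```

```text
clock: 30.2
tool_pos: [428.2, -50.8, 16.9]
tool_rot: [2.258, 2.168, 0.006]
force: [-1.0, -0.1, 0.2]
grip_width: 0.699
t 30.20 pos [428.2 -50.8  16.9] yawY -0.041 z [ 0.01  -0.006 -1.   ] j6 -0.13 F [-1.  -0.1  0.2] M [ 0.03 -0.05  0.04] grip 0.699
```

View pics/w16.png

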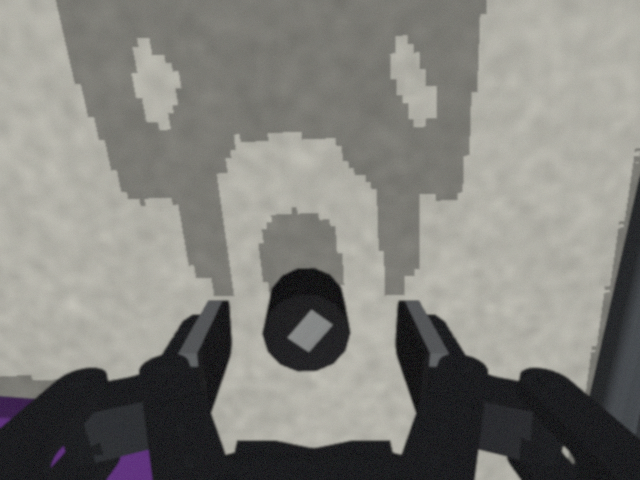

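```bash
python3 -m jog '-1 0 0 -0.002 0;-1 0 0 -0.002 0;-1 0 0 -0.002 0;-1 0 0 -0.002 0;-1 0 0 -0.002 0' 40
python3 -m jog '-1 0 0 0.02 0;-1 0 0 0.06 0;-1 0 0 0.11 0;-1 0.03 -0.01 0.13 0;-1 0.08 -0.03 0.13 0;-1 0.13 -0.05 0.13 0;-1 0.17 -0.06 0.13 0;-1 0.188 -0.065 0.13 0'
python3 m.py w17
```

```text
clock: 30.88
tool_pos: [429.1, -51.0, 16.3]
tool_rot: [2.257, 2.166, 0.008]
force: [-1.2, -0.4, 16.2]
grip_width: 0.331
clock: 31.88
tool_pos: [619.2, -116.8, 146.7]
tool_rot: [2.256, 2.165, 0.01]
force: [-0.6, 0.2, -0.8]
grip_width: 0.333
t 31.88 pos [ 619.2 -116.8  146.7] yawY -0.041 z [ 0. -0. -1.] j6 -0.19 F [-0.6  0.2 -0.8] M [-0. -0. -0.] grip 0.333
mark 0.8 [326.  76.] [633.2 -24.6   0. ]
mark 0.77 [317. 305.] [ 621.4 -181.6    0. ]
mark 0.74 [301. 170.] [615.  -82.6   0. ]
mask 0.95 [329.  76.] 3339 [634.5 -25.2  12. ]
mask 0.89 [317. 323.] 7304 [ 621.2 -189.5   12. ]
mask 0.69 [299. 175.] 2893 [613.7 -83.9  12. ]
```

View pics/w17.png

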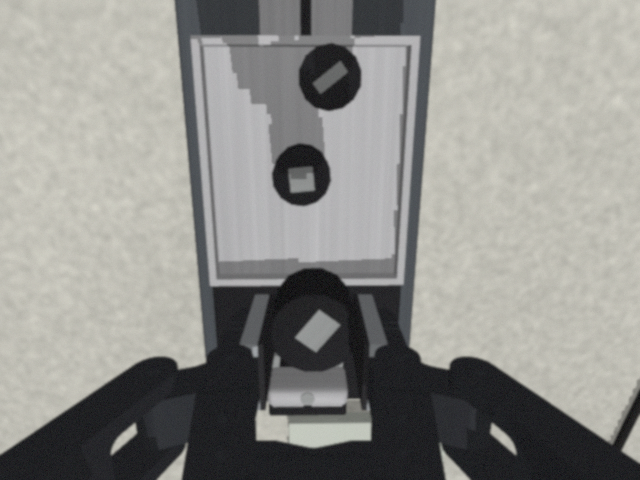

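```bash
python3 -m jog '-1 -0.001 0 -0.04 0;-1 -0.001 0.0 -0.065 0;-1 -0.001 0.0 -0.078 0;-1 -0.001 0.0 -0.084 0;-1 -0.001 0.0 -0.084 0;-1 -0.001 0.0 -0.084 0'
python3 -m jog '0.1 0 0 0 0;0.1 0 0 0 0;0.1 0 0 0 0;0.1 0 0 0.02 0;0.1 0 0 0.06 0;0.1 0 0 0.11 0;0.1 -0.02 -0.03 0.14 0;0.1 -0.06 -0.06 0.15 0'
python3 m.py w18
```

```text
clock: 32.78
tool_pos: [616.6, -116.2, 63.1]
tool_rot: [2.256, 2.165, 0.009]
force: [0.7, -0.1, -0.4]
grip_width: 0.332
clock: 33.78
tool_pos: [557.8, -177.1, 215.3]
tool_rot: [2.252, 2.164, 0.012]
force: [-0.1, -0.4, -1.6]
grip_width: 0.549
t 33.77 pos [ 557.8 -177.1  215.3] yawY -0.039 z [ 0. -0. -1.] j6 -0.32 F [-0.1 -0.4 -1.6] M [-0.   0.1  0. ] grip 0.549
mark 0.82 [390.  63.] [625.1 -73.5   0. ]
mark 0.78 [392. 124.] [ 627.8 -118.8    0. ]
mask 0.7 [393.  57.] 2151 [625.  -70.4  12. ]
mask 0.6 [414.   2.] 159 [639.5 -34.7  12. ]
mask 0.57 [397. 122.] 1885 [ 629. -117.   12.]
```

View pics/w18.png

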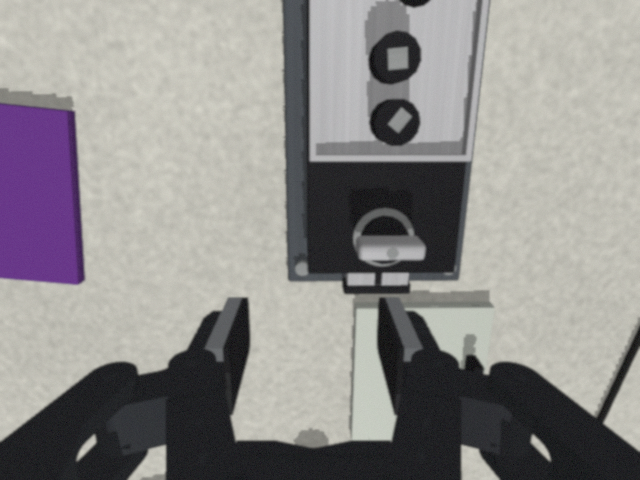

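```bash
python3 -m jog '0 0.01 -0.01 0 0.17;0 0.02 -0.02 0 0.34;0 0.03 -0.022 0 0.51;0 0.04 -0.022 0 0.68;0 0.05 -0.022 0 0.85;0 0.055 -0.022 0 1.02;0 0.055 -0.022 0 1.19;0 0.055 -0.022 0 1.36'
python3 -m jog '0 0 0 -0.04 0.17;0 0 0 -0.09 0.21;0 0 0 -0.12 0.21;0 0 0 -0.12 0.21'
python3 - <<'E'
from h import *
st(); i=arm.camera_info('wrist'); snap('wrist','w19.png')
print([proj('wrist',(612.5+x,-199.7-.041*x,79),i) for x in (-23,0,23)])
snap('scene','s19.png')
E
```

```text
clock: 34.92
tool_pos: [610.9, -198.7, 213.4]
tool_rot: [0.387, 3.11, 0.023]
force: [0.2, 0.1, -0.2]
grip_width: 0.499
clock: 35.42
tool_pos: [609.7, -197.6, 90.9]
tool_rot: [0.059, 3.139, 0.027]
force: [0.5, 0.6, 0.4]
grip_width: 0.499
t 35.42 pos [ 609.7 -197.6   90.9] yawY 1.533 z [ 0.002  0.017 -1.   ] j6 -1.92 F [0.5 0.6 0.4] M [-0.   -0.03  0.03] grip 0.499
[array([308.60084477, 260.99605535]), array([308.61999467, 317.27814933]), array([308.63762998, 369.10882282])]
```

View pics/w19.png

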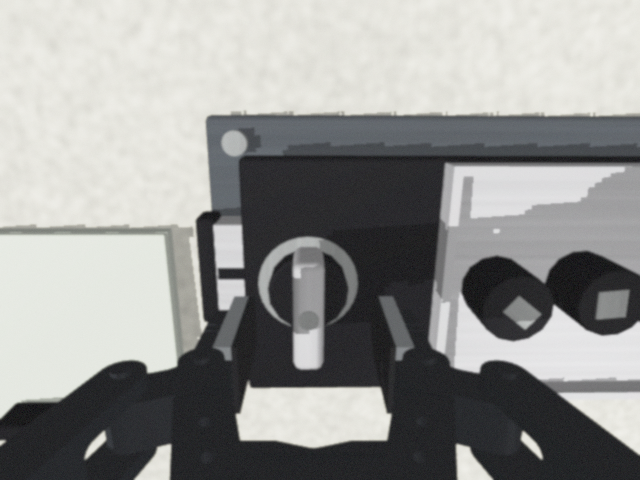

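View pics/s19.png

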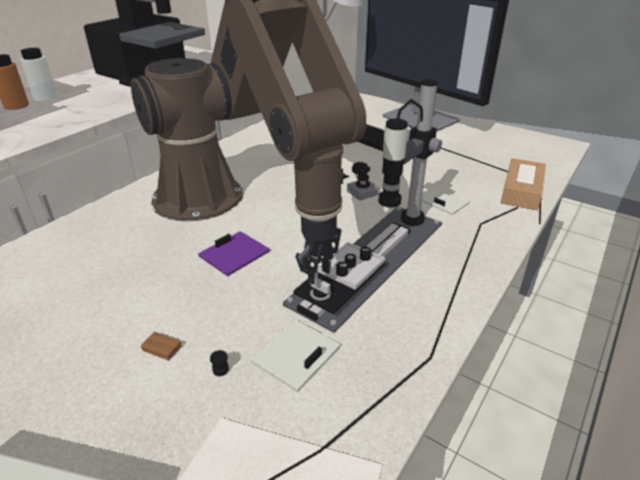

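```bash
python3 -m jog '0 0.003 -0.002 -0.01 0; 0 0.003 -0.002 -0.0205 0; 0 0.003 -0.002 -0.0205 0; -1 0.003 -0.002 -0.0205 0;-1 0.003 -0.002 -0.0205 0;-1 0.003 -0.002 -0.0205 0;-1 0.003 -0.002 -0.0205 0;-1 0.003 -0.002 -0.0205 0' 60
python3 -m jog '-1 0 0 0 0.15;-1 0 0 0 0.3;-1 0 0 0 0.45;-1 0 0 0 0.6;-1 0 0 0 0.75;-1 0 0 0 0.88;-1 0 0 0 0.9;-1 0 0 0 0.9'
python3 -c "
from h import *; st(); snap('wrist','w20.png')"
```

```text
clock: 36.52
tool_pos: [614.7, -200.2, 74.0]
tool_rot: [0.059, 3.134, 0.024]
force: [-1.0, 6.0, 6.1]
grip_width: 0.118
clock: 37.52
tool_pos: [614.4, -199.2, 74.0]
tool_rot: [1.313, -2.853, -0.029]
force: [-0.8, 10.5, 2.6]
grip_width: 0.12
t 37.52 pos [ 614.4 -199.2   74. ] yawY 2.433 z [-0.008  0.016 -1.   ] j6 -2.81 F [-0.8 10.5  2.6] M [ 1.62 -0.2  -0.04] grip 0.120
```

View pics/w20.png

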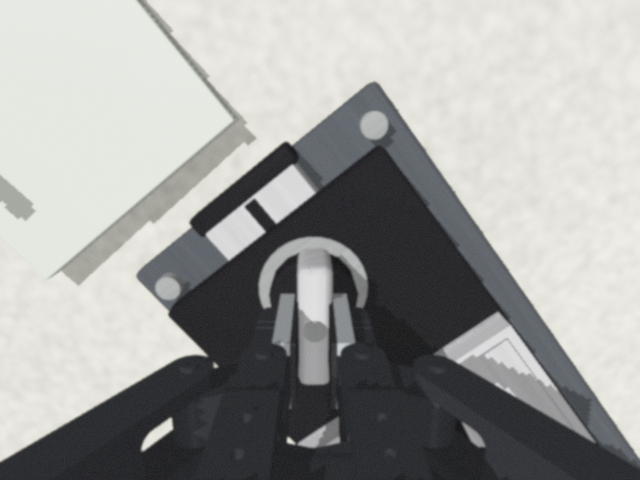

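```bash
python3 -m jog '-1 0 0.004 0 0;-1 0.0005 0.012 0 0;-1 0.001 0.024 0 0;-1 0.0015 0.038 0 0;-1 0.002 0.052 0 0;-1 0.0025 0.066 0 0;-1 0.003 0.078 0 0;-1 0.0035 0.085 0 0'
python3 -m jog '-1 0 0.006 0 0;-1 0.0005 0.016 0 0;-1 0.001 0.030 0 0;-1 0.0015 0.044 0 0;-1 0.002 0.058 0 0;-1 0.0025 0.070 0 0;-1 0.003 0.078 0 0;-1 0.0035 0.084 0 0'
python3 -m jog '-1 0 0.002 0 0;-1 0 0.003 0 0;-1 0 0.003 0 0'
python3 -c "
from h import *; st()"
```

```text
clock: 38.58
tool_pos: [617.9, -113.2, 74.0]
tool_rot: [1.313, -2.853, -0.029]
force: [0.0, -2.4, -0.9]
grip_width: 0.123
clock: 39.58
tool_pos: [621.3, -28.7, 74.0]
tool_rot: [1.314, -2.852, -0.029]
force: [1.7, -13.6, -2.6]
grip_width: 0.121
clock: 39.95
tool_pos: [621.3, -28.4, 74.1]
tool_rot: [1.314, -2.851, -0.025]
force: [1.5, -27.1, -3.6]
grip_width: 0.121
t 39.95 pos [621.3 -28.4  74.1] yawY 2.435 z [-0.009  0.013 -1.   ] j6 -2.55 F [  1.5 -27.1  -3.6] M [-4.72 -0.55 -0.05] grip 0.121
```

```bash
python3 -m jog '-1 0 0 0 -0.15;-1 0 0 0 -0.3;-1 0 0 0 -0.45;-1 0 0 0 -0.6;-1 0 0 0 -0.75;-1 0 0 0 -0.88;-1 0 0 0 -0.94;-1 0 0 0 -0.96'
python3 -c "
from h import *; st()"
python3 -m jog '0 0 0 0 0;0 0 0 0 0;0 0 0 0.01 0;0 0 0 0.03 0;0 0 0 0.06 0;0 -0.02 -0.01 0.1 0;0 -0.05 -0.01 0.15 0;0 -0.08 -0.01 0.18 0'
python3 - <<'E'
from h import *
st(); snap('wrist','w21.png');snap('scene','s21.png')
i=arm.camera_info('wrist')
np.set_printoptions(precision=1,suppress=True)
for n,z in [('clamp_grip',77)]:
    for d in arm.mark_of('wrist',n)[:7]:
        print(n,round(d['score'],2),np.array(d['xy']),ray('wrist',d['xy'],z,i))
E
```

```text
clock: 40.95
tool_pos: [621.5, -29.8, 74.1]
tool_rot: [0.151, 3.132, 0.021]
force: [4.9, -14.3, -5.7]
grip_width: 0.121
t 40.95 pos [621.5 -29.8  74.1] yawY 1.474 z [ 0.006  0.013 -1.   ] j6 -1.60 F [  4.9 -14.3  -5.7] M [-2.62 -0.71  1.  ] grip 0.121
clock: 41.95
tool_pos: [541.1, -39.8, 256.9]
tool_rot: [0.151, 3.13, 0.021]
force: [-0.4, -1.4, 0.1]
grip_width: 0.503
t 41.95 pos [541.1 -39.8 256.9] yawY 1.474 z [ 0.009  0.013 -1.   ] j6 -1.62 F [-0.4 -1.4  0.1] M [-0.01  0.01 -0.06] grip 0.503
clamp_grip 0.85 [331.8 301.9] [620.8 -30.2  77. ]
```

View pics/w21.png

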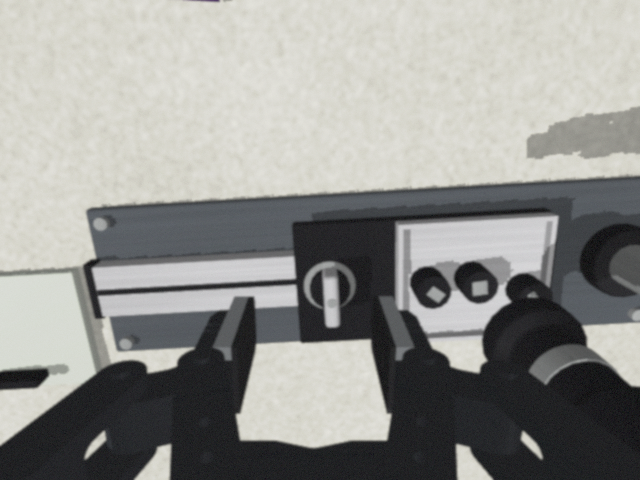

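View pics/s21.png

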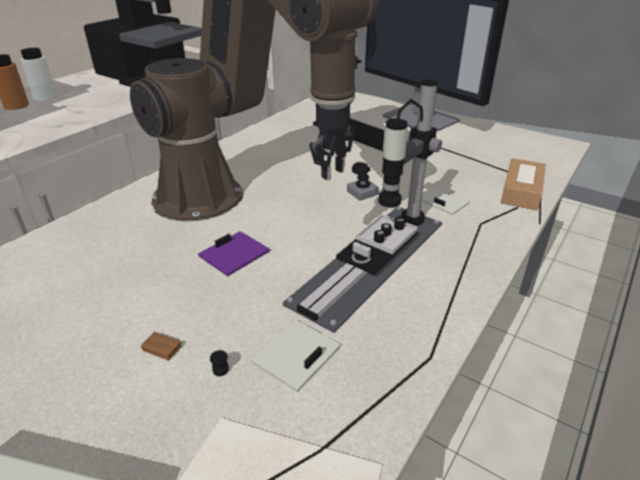

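```bash
python3 -m jog '-1 -0.06 0 0 0;-1 -0.1 0.03 0 0;-1 -0.14 0.08 0 0;-1 -0.15 0.14 0 0;-1 -0.16 0.2 0 0;-1 -0.17 0.26 0 0;-1 -0.17 0.32 0 0;-1 -0.17 0.34 0 0'
python3 - <<'E'
from h import *
st(); snap('wrist','w22.png')
i=arm.camera_info('wrist')
np.set_printoptions(precision=1,suppress=True)
for d in arm.mark_of('wrist','plunger_top')[:7]:
        print(round(d['score'],2),np.array(d['xy']),ray('wrist',d['xy'],64,i))
for d in arm.masks_of('wrist','plunger')[:7]:
        print(round(d['score'],2),np.array(d['xy']),ray('wrist',d['xy'],50,i))
E
```

```text
clock: 43.1
tool_pos: [371.1, 303.5, 255.8]
tool_rot: [0.146, 3.13, 0.021]
force: [0.1, 0.2, 0.1]
grip_width: 0.003
t 43.10 pos [371.1 303.5 255.8] yawY 1.477 z [ 0.009  0.013 -1.   ] j6 -0.86 F [0.1 0.2 0.1] M [0.01 0.01 0.02] grip 0.003
0.68 [329.2 267.5] [425.4 314.4  64. ]
```

View pics/w22.png

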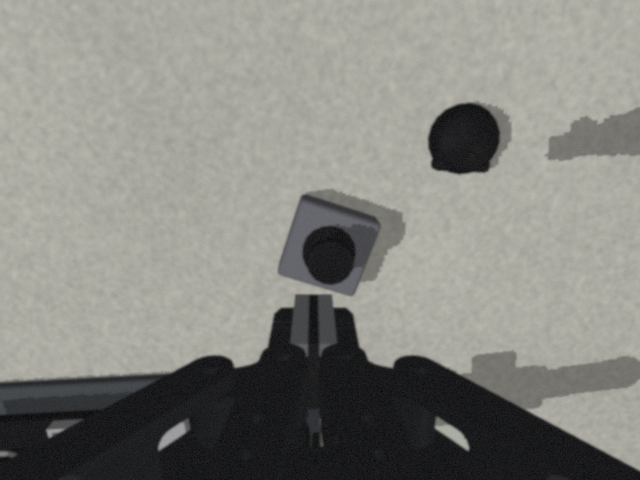

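Run:
```python
from h import *
i=arm.camera_info('wrist')
for p,z in [((330,246),30),((330,257),64),((330,262),64)]: print(ray('wrist',p,z,i))
```

```text
[417.817144   313.52293666  30.        ]
[415.85648215 311.98100816  64.        ]
[420.21348354 311.61584422  64.        ]
```

```bash
python3 -m jog '-1 0.03 0.005 -0.03 0;-1 0.0475 0.0095 -0.08 0;-1 0.0475 0.0095 -0.13 0;-1 0.0475 0.0095 -0.165 0;-1 0.0475 0.0095 -0.175 0;-1 0.0475 0.0095 -0.175 0'
python3 -m jog '-1 0 0 -0.005 0;-1 0 0 -0.009 0;-1 0 0 -0.013 0;-1 0 0 -0.016 0;-1 0 0 -0.017 0;-1 0 0 -0.017 0'
python3 -c "
from h import *; st(); snap('wrist','w23.png')"
```

```text
clock: 44.0
tool_pos: [418.8, 309.1, 80.9]
tool_rot: [0.15, 3.131, 0.018]
force: [-1.0, -0.3, -0.7]
grip_width: 0.001
clock: 44.75
tool_pos: [419.3, 309.4, 64.1]
tool_rot: [0.15, 3.13, 0.019]
force: [5.0, 0.1, 6.1]
grip_width: 0.004
t 44.75 pos [419.3 309.4  64.1] yawY 1.475 z [ 0.009  0.012 -1.   ] j6 -0.91 F [5.  0.1 6.1] M [-0.11 -0.67  0.03] grip 0.004
```

View pics/w23.png

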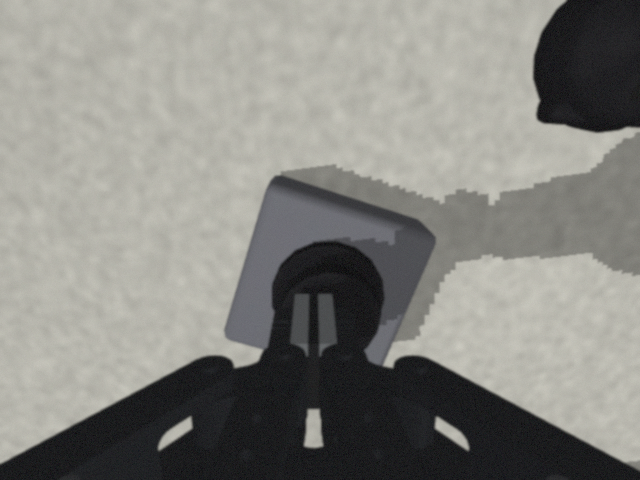

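```bash
python3 -m jog '-1 0 0.002 -0.001 0;-1 0 0.002 -0.002 0;-1 0 0.002 -0.003 0;-1 0 0.002 -0.003 0'
python3 -c "
from h import *; st()"
```

```text
clock: 45.3
tool_pos: [418.9, 311.2, 61.8]
tool_rot: [0.15, 3.13, 0.018]
force: [-1.7, -4.4, 21.7]
grip_width: -0.003
t 45.30 pos [418.9 311.2  61.8] yawY 1.475 z [ 0.008  0.011 -1.   ] j6 -0.91 F [-1.7 -4.4 21.7] M [-0.75  0.41  0.04] grip -0.003
```

```bash
python3 -m jog '-1 0 0 -0.0005 0;-1 0 0 -0.0005 0;-1 0 0 -0.0005 0;-1 0 0 -0.0005 0'
python3 -m jog '-1 0 0 0.01 0;-1 0 0 0.04 0;-1 0 0 0.09 0;-1 0 0 0.14 0;-1 -0.02 0.03 0.19 0;-1 -0.06 0.07 0.2 0;-1 -0.09 0.12 0.2 0;-1 -0.09 0.12 0.2 0'
python3 - <<'E'
from h import *
np.set_printoptions(precision=1,suppress=True)
st(); snap('wrist','w24.png');snap('scene','s24.png');snap('top','t24.png')
for c in ['scene','top']:
  for n,z in [('mount0',46),('lid',0),('clamp_grip',77),('plunger_top',64),('mouse',0),('loupe',0),('block_case',0)]:
    for d in arm.mark_of(c,n)[:5]:
        print(c,n,round(d['score'],2),np.array(d['xy']),ray(c,d['xy'],z))
E
```

```text
clock: 45.8
tool_pos: [418.8, 311.1, 61.9]
tool_rot: [0.15, 3.13, 0.019]
force: [-0.6, -2.7, 17.0]
grip_width: 0.002
clock: 46.8
tool_pos: [326.2, 433.5, 261.9]
tool_rot: [0.144, 3.131, 0.019]
force: [1.4, -1.3, -1.7]
grip_width: -0.002
t 46.80 pos [326.2 433.5 261.9] yawY 1.479 z [ 0.  0. -1.] j6 -0.61 F [ 1.4 -1.3 -1.7] M [-0. -0. -0.] grip -0.002
scene mount0 0.68 [377.6 240.5] [623.9  50.2  46. ]
scene mount0 0.46 [398.5 224. ] [632.9 151.4  46. ]
scene mount0 0.45 [387.1 233.8] [629.7  91.6  46. ]
scene mount0 0.18 [161.5 348. ] [ 450.  -520.5   46. ]
scene lid 0.93 [295.6 354.8] [ 655.5 -350.5    0. ]
scene lid 0.88 [234.8 255. ] [ 314.  -165.6    0. ]
scene lid 0.74 [445.2 203.1] [669.4 404.3   0. ]
scene clamp_grip 0.61 [363.5 244.7] [623.7 -24.9  77. ]
scene plunger_top 0.47 [363.4 174.3] [422.1 318.3  64. ]
scene mouse 0.47 [360.1 171.3] [342.1 438.    0. ]
scene loupe 0.56 [221.1 369.8] [ 555.1 -467.6    0. ]
scene loupe 0.45 [358.7 169.1] [329.5 449.5   0. ]
scene block_case 0.84 [162.4 347.3] [ 410.1 -494.4    0. ]
scene block_case 0.43 [360.1 264.9] [610.8 -12.9   0. ]
top mount0 0.61 [274.5 197.2] [624.6  55.6  46. ]
top mount0 0.52 [257.9 200.6] [618.7  98.   46. ]
top mount0 0.42 [241.7 196. ] [633.9 138.4  46. ]
top lid 0.95 [142.3 197.1] [665.7 407.3   0. ]
top lid 0.59 [371.1 319. ] [ 305.  -164.1    0. ]
top lid 0.55 [424.1 184. ] [ 647.2 -339.5    0. ]
top clamp_grip 0.71 [309.7 192.7] [619.6 -34.   77. ]
top plunger_top 0.74 [172.6 284.7] [418.  308.8  64. ]
top mouse 0.8 [126.9 324.8] [335.4 442.7   0. ]
top loupe 0.57 [257.3 198.9] [638.4 104.6   0. ]
top loupe 0.52 [474.2 212.6] [ 559.2 -460.7    0. ]
top loupe 0.16 [273.9 198.8] [635.5  60.9   0. ]
top block_case 0.7 [498.5 270.7] [ 402.1 -500.     0. ]
```

View pics/s24.png

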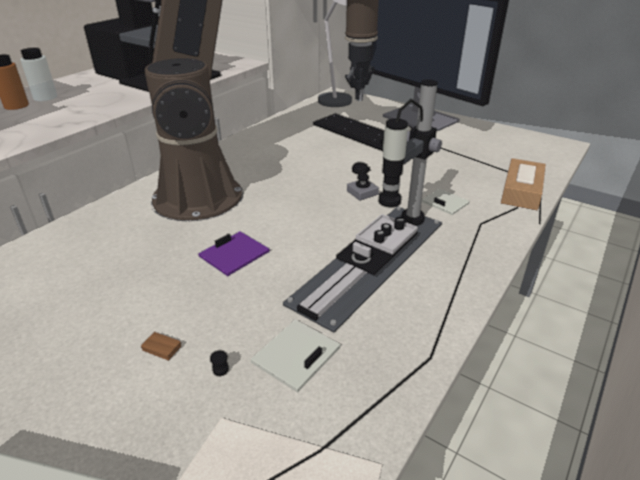

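View pics/t24.png

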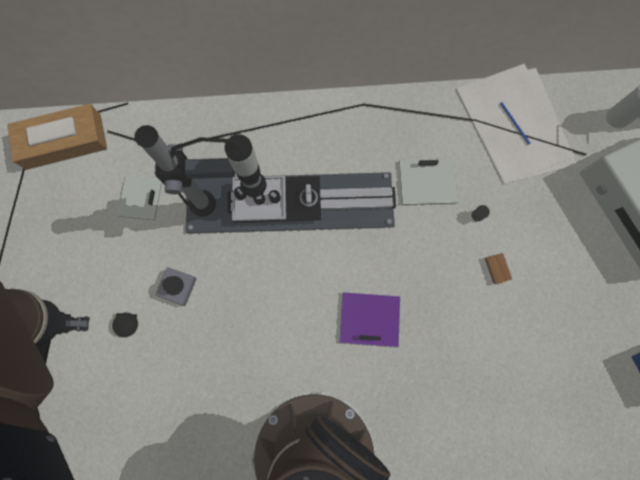

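```bash
python3 -c "
from cell import arm; print(arm.sign_off())"
```

```text
the job is handed in; nothing more can be done
None
```

I finished the job in the order asked and handed it in at about 47 s on the robot's clock. No verdict came back.

- **Loading:** I freed the clamp, drew the carriage out 170 mm to its stop and turned the clamp tight. I then lifted the lid off and laid it flat on the bench, right way up, at about (655, -350) mm.
- **Mounts:** I found three mounts on the bench and stood all three in the tray with their polished faces up.
- **Return and capture:** I freed the clamp, slid the carriage back about 171 mm until it pushed against its stop with 27 N, and turned the clamp to its end stop. I then pressed the plunger until the force rose to about 20 N against its bottom stop, more than the spring's 6 N. The arm was then withdrawn clear of everything.

**Last checks:** The final scene and top pictures show three mounts upright in the tray under the camera and none left on the bench. They also show the clamp bar across the rail and the lid lying flat. The mouse, loupe and wooden case are where they started, to within about 10 mm in the readings. I saw no sign that anything touched the camera head.

**What was off:**
- The first mount I placed had shifted about 20 mm inside the tray by the next look. I can't tell whether this was the announced knock or the gripper brushing it. It stayed upright in the tray, so I left it.
- The last wrist joint read -2.92 rad, right at its limit, when the carriage was first drawn out. I turned the clamp less the second time to stay clear of it.
- I have no direct reading of the clamp, carriage or plunger positions. I judged them from force, distance travelled and the pictures.

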